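Load the drying rack and jack it up

ROBOT

A 6-joint arm with a two-finger parallel gripper is mounted at the origin on the work surface. World frame = base frame: x ahead of the robot, y to its left, z up, the work surface at z = 0. Lengths are in m, angles in rad, forces in N, time in s.
With the tool pointing down it reaches from about 0.25 to 0.725 m from the base axis. Payload 4 kg.
Tool frame: the origin (TCP) lies midway between the tips of the shut fingers; the grasp point (between the pads) lies bot.pinch_z behind it (bot.pinch_z is the distance from the TCP to the grasp point, in m); z points along the fingers, y is the direction in which the jaws open and shut (so a half turn about z gives the same grasp; the last joint's range is limited). The gripper opens to 85 mm and grips with 20 to 120 N. Pads are 22 mm wide; open, the fingers measure 114 mm over their backs; the gripper's body (76 mm by 85 mm) begins 54 mm behind the grasp point. The pads swing forward as they close: fully open they stand 13 mm farther back than shut.
Start: joints at [1.283, 0.241, 0.005, 1.335, 0, 1.571], TCP at [0.142, 0.479, 0.199] pointing down, gripper open.
Joint ranges: [-2.72, 2.72], [-1.05, 1.87], [-1.09, 1.28], [-1.99, 2.15], [-1.42, 1.44], [-3.14, 3.14]. Speed limits (rad/s): [2.79, 2.79, 3.14, 3.14, 3.14, 3.14].

INTERFACE

Orientations are given as a unit quaternion [x, y, z, w].
In Python, from workcell import bot gives the robot as it stands. The module is installed in compiled form; this text tells all that it offers.
- The arm moves only by the tool move_arm, never from a script. Its argument "series" is a list that holds one entry, the list of rows, each a list of 7 numbers: the shift along the world's x, y, z in cm, then the turn, a rotation vector about the world's x, y, z in degrees, then the opening, from 0 (shut) to 1 (fully open). A call has exactly 5 rows; each row shifts and turns the pose as measured when the row begins; what a row does not reach is not made up. A row lasts 1/10 s, in which the tool goes at most 50 mm and 8.59 degrees, less where a joint would pass 70% of its speed; a pose out of reach is approached as far as the arm can. A call with a gripper value outside its range is refused whole. The fingers move at their own pace and stop on an object; the grip force is fixed at half the most. Time passes only in rows, so rows that do not move let the fingers close, or fill a call up. It gives the time, the measured TCP pose, the force and the opening at its end, in the units of the state.
- bot.get_obs(): the state, without advancing time (a new reading comes with each control period).
- bot.camera(name): name is "scene" or "top" or "wrist"; returns (picture, depth): 384x512x3 uint8, red, green, blue; 384x512 float32, m along the optical axis (not along the pixel's ray), 0 where there is no reading.
- bot.camera_info(name): a dict with "vfov" (degrees; the focal length in pixels is half the picture's height over the tangent of half this angle, whatever the lens; pixels are square), "cx", "cy" (the principal point, pixels), "cam_to_world" (4x4, takes a point from camera to world coordinates); the wrist camera has in their place "tool_from_camera" (4x4, takes a point from camera to tool coordinates, whose origin is the TCP and whose axes are the flange's). Camera axes: x right, y down, z forward; pixel columns grow to the right and rows downward; lengths in m; the calibration is good to about 2 mm. A picture is of the moment at which its call begins: read the wrist's pose just before it. camera_info takes no time and is no camera call.
- bot.job_done(): hands the job in, once; it reports no verdict.
Trained networks look in the newest picture that a camera, given by its name, has taken for a name from the list of things; names that differ only in an ending like _2 or _b are one class to them, and where a whole thing is asked for, a point or a joint stands for the part that bears it (a point fixed in the world has none). Each returns a list of dicts, best first, with "confidence" (0 to 1); they miss things now and then, are a little off and sometimes report something else, mostly with a low value. They report only what shows in the picture. A call takes as long as a camera call.
- bot.find_in(camera, target): "at" ([x, y, z] in m, in world coordinates, good to about 4 mm: the middle of the surface that is visible of it).
The state is a dict: "clock": time; "joint_pos": joint angles; "joint_vel": joint speeds; "tau": joint torques, N m; "eef_pos": TCP position; "tool_rot": TCP orientation; "ft_force": force on the tool from outside, world axes, zero at the start; "ft_torque": the same for the moment, N m; "grip_width": finger opening in m.
Only numpy, scipy, OpenCV 4.12 (cv2) and the standard library are available. Lean on these libraries where they do the work, as an engineer would, in place of code of your own. Each camera call takes 0.05 s, during which the arm holds its last target.

TASK

Stand the loose wooden goat upright on its base in the empty slot of the hinged drying rack, lengthwise and about centred between the slot's ends, then set the red lever jack down with its saddle squarely under the rack's marked lift point (the yellow disc with the black cross). Pump the jack's handle: one full stroke down that lifts the rack, let the handle come all the way back up so that the rack settles, then press it fully down again and finish holding it down, with the rack raised on the jack alone. Leave the two goats already in the rack standing in their slots and do not disturb the other things on the bench.

Things in the scene. Friction and masses are not known exactly. Their poses are not given: they have to be found in the camera images.
- goat_mid (a point): Loose goat cut from 22 mm beech, 0.15 kg, on its 120 x 22 x 18 mm base strip. Point: mid length and thickness, 50 mm above its underside. x: lengthwise, to the head (either way round in the slot); y: thickness; z: up. Grip its back (86 mm long, 22 thick, 46 to 80 mm above the underside) from above at 65 to 70 mm; from 34 mm ahead of the centre the head rises to 111 mm.
- slot (a point): Empty slot (green tag) of the rack: centre of its floor, 104 mm above the bench with the rack down. x: along the slot; y: across, towards the hinge; z: up. 150 mm long, ends open, 30 mm wide between walls 30 mm high (7 mm thick on the lift point side, a solid 45 mm block on the other). Slots at 75 and 150 mm along +y hold goats like the loose one, tops 111 mm above the slot floor.
- lift_point (a point): Centre of the underside of the 40 mm rubber lift pad, 86 mm above the bench (rack down), below a steel tongue (50 wide, top at 104 mm, ending 30 mm beyond the point along -y) with a yellow disc and black cross right above. Axes as the slot, which lies 90 mm along +y. A fixed beam, underside at 70 mm, stands 50 mm along +y (face at 40 mm), its posts at 100 mm either side; free along -y.
- bed (a joint): Tilt of the rack's hinged bed, rad: 0 = resting down, grows as the lift point rises. The hinge lies 295 mm along +y from the lift point. It falls back by itself when not held up.
- jack_grip (a point): Loose red lever jack, 0.8 kg. Point: in the middle of its body block, 50 mm above the jack's underside. x: forward, to the saddle; z: up. Block 50 mm long (x), 36 to 40 wide (y), 12 to 76 high: grip across y from above. Base 70 mm wide, 12 thick, from 150 mm behind the point to 100 ahead. Set it with its x along the lift point's +y.
- saddle_top (a point): Centre of the top of the jack's saddle (38 mm diameter), 70 mm ahead of the body block, 71 mm above the bench with the handle up. It rises 9 mm for each 0.1 rad of handle, 45 mm in all, meets the pad after about 15 mm, and sinks back when the handle is let up.
- handle_pad (a point): Top centre of the black pressing pad (36 x 50 mm) at the rear end of the jack's handle: handle up, 152 mm behind the block's centre, 110 mm above the bench. It swings about an axle 38 mm behind the block's centre, 62 mm high. Full stroke 0.5 rad takes it down by about 60 mm and back by up to 10 mm. Needs about 2 to 10 N; springs back up when let go.
- handle (a joint): Jack handle, rad: 0 = up (sprung), 0.5 = fully down, at its stop.
- goat_b: Goat already standing in the middle slot (as the loose goat); origin at the centre of its underside. Leave it there.
- goat_c: Goat already standing in the slot nearest the hinge; origin at the centre of its underside. Leave it there.
- earmuffs: Yellow and black ear muffs, 140 mm wide, 98 mm high; origin under the centre. Bystander.
- glue: White glue bottle with red cap, 56 mm diameter, 150 mm high; origin under the centre. Bystander.
- sanding_block: Cork sanding block 72 x 112 x 34 mm; origin under the centre. Bystander.
- tape: Roll of tan tape, lying flat, 90 mm outside diameter, 25 mm high; origin under the centre. Bystander.
- offcut: Wavy pale wood offcut 50 x 120 x 32 mm; origin under the centre. Bystander.

How it is judged:
By the outcome, as a careful person would: the job done as asked, in the order asked, and still so for the second after the job is handed in, while the arm keeps its last pose, push and grip.
It also fails if it takes over 72 s, if anything falls off the work surface, if the arm or the gripper's body presses on something with over 40 N, if the wrist force passes 120 N, or if a joint passes its speed limit or range.

## Working session

There is one attempt and no reset: what is moved stays moved. The work goes in short steps, Python scripts to look and compute and a tool call to move; the robot and the scene stay as the last step left them, time stands still between calls to the robot, and variables do not carry over. Pictures are saved under pics/ and viewed, and the job is handed in when it is done.

Besides the shell and the picture viewer there is one more tool, called after ">>>" by a JSON object that holds its "method" and its "body", one argument or row to a line. move_arm: Moves the arm, as the interface text tells. Its arguments: {"type":"object","properties":{"series":{"type":"array","items":{"type":"array","items":{"type":"array","items":{"type":"number"}}}}},"required":["series"]}

```bash
mkdir -p pics; cat > h.py <<'E'
import numpy as np, cv2
from workcell import bot
from scipy.spatial.transform import Rotation as R
def snap(name,fn):
    o=bot.get_obs(); p,d=bot.camera(name); cv2.imwrite('pics/'+fn+'.png',p[:,:,::-1]); np.savez('pics/'+fn+'.npz',d=d,p=p,pos=o['eef_pos'],rot=o['tool_rot'])
    return p,d
def cloud(name,fn):
    z=np.load('pics/'+fn+'.npz'); d=z['d']; i=bot.camera_info(name)
    f=192/np.tan(np.radians(i['vfov']/2)); v,u=np.mgrid[:384,:512]
    P=np.stack([(u-i['cx'])/f*d,(v-i['cy'])/f*d,d,np.ones_like(d)],-1)
    if name=='wrist':
        T=np.eye(4);T[:3,:3]=R.from_quat(z['rot']).as_matrix();T[:3,3]=z['pos'];M=T@np.array(i['tool_from_camera'])
    else: M=np.array(i['cam_to_world'])
    W=(P@M.T)[...,:3]; W[d==0]=np.nan
    return W
def proj(name,pts):
    i=bot.camera_info(name); f=192/np.tan(np.radians(i['vfov']/2)); M=np.linalg.inv(np.array(i['cam_to_world']))
    c=np.c_[np.atleast_2d(pts),np.ones(len(np.atleast_2d(pts)))]@M.T
    return np.c_[c[:,0]/c[:,2]*f+i['cx'],c[:,1]/c[:,2]*f+i['cy']]
E
python3 - <<'E'
from h import *
o=bot.get_obs();print(o, bot.pinch_z)
snap('scene','s0');snap('top','t0')
for n in ['scene','top']: print(n,bot.camera_info(n))
for t in ['goat_mid','slot','lift_point','jack_grip','saddle_top','handle_pad','goat_b']:
  for c in ['top','scene']:
    print(t,c,[(np.round(r['at'],3),round(r['confidence'],2)) for r in bot.find_in(c,t)][:4])
E
```

```text
{'clock': 0.0, 'joint_pos': array([1.28299479e+00, 2.41443115e-01, 3.68839886e-03, 1.33518039e+00,
       3.35132120e-05, 1.57082892e+00]), 'joint_vel': array([ 7.71329774e-05, -1.14087339e-03,  9.43212052e-04,  1.50620808e-03,
       -5.74023899e-04,  1.90015059e-03]), 'tau': array([-1.37960778e-03, -3.72319221e+01,  2.52406347e+01,  1.68666348e-02,
        2.42671485e-04,  8.53618019e-06]), 'eef_pos': array([0.14170946, 0.47875531, 0.1976843 ]), 'tool_rot': array([ 1.43420713e-01,  9.89661233e-01, -1.05593586e-03, -1.69921566e-04]), 'ft_force': array([ 0.16940239,  0.44023134, -0.00788807]), 'ft_torque': array([-0.01263111, -0.01982131, -0.01032283]), 'grip_width': 0.08530907030458586} 0.0187
scene {'vfov': 52.94993599196576, 'cx': 258.59073805522377, 'cy': 191.32934059148113, 'cam_to_world': array([[-0.44693359,  0.573323  , -0.68669579,  1.38876778],
       [ 0.89456586,  0.28513921, -0.3441621 ,  0.52777296],
       [-0.00151215, -0.76811221, -0.64031347,  0.88541665],
       [ 0.        ,  0.        ,  0.        ,  1.        ]])}
top {'vfov': 54.57254825590817, 'cx': 258.488775
[... 480 characters left out ...]
, 0.103]), 0.81)]
slot scene [(array([0.608, 0.225, 0.105]), 0.91), (array([0.626, 0.527, 0.088]), 0.23)]
lift_point top [(array([0.569, 0.179, 0.099]), 0.96)]
lift_point scene [(array([0.61 , 0.222, 0.104]), 0.58)]
jack_grip top [(array([ 0.634, -0.24 ,  0.023]), 0.64), (array([0.569, 0.182, 0.101]), 0.58)]
jack_grip scene [(array([ 0.645, -0.247,  0.034]), 0.55)]
saddle_top top [(array([ 0.538, -0.255,  0.073]), 0.57)]
saddle_top scene []
handle_pad top [(array([ 0.744, -0.241,  0.107]), 0.61)]
handle_pad scene [(array([ 0.756, -0.245,  0.102]), 0.63)]
goat_b top [(array([0.581, 0.206, 0.185]), 0.65), (array([0.562, 0.284, 0.183]), 0.64)]
goat_b scene [(array([0.596, 0.292, 0.182]), 0.74)]
```

View pics/s0.png

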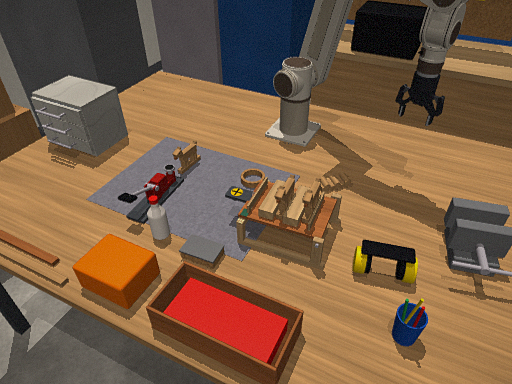

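View pics/t0.png

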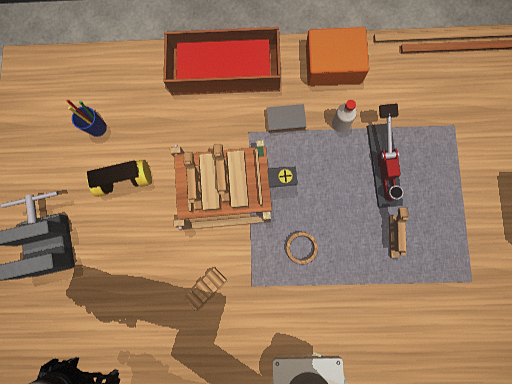

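The top view shows the rack at about (222,186) with the cross at (286,176). The jack is at (390,165) with its handle pad at (388,110), and the loose goat is at (399,233) on the mat. Next I'll measure these more exactly.

```bash
python3 - <<'E'
from h import *
W=cloud('top','t0'); p=np.load('pics/t0.npz')['p'].astype(int)
for c in [(286,176),(389,110),(396,193),(391,165),(399,230),(394,250),(403,215),(255,180),(265,180),(237,180),(290,240),(380,140)]: print(c,np.round(W[c[1],c[0]],4))
r,g,b=p[...,0],p[...,1],p[...,2]
x,y,z=W[...,0],W[...,1],W[...,2]
def rep(n,m):
    q=W[m]; q=q[~np.isnan(q[:,0])]; print(n,len(q),'mean',np.round(q.mean(0),4),'min',np.round(q.min(0),4),'max',np.round(q.max(0),4))
    k=q[:,:2]-q[:,:2].mean(0); w,v=np.linalg.eigh(k.T@k); print('  axis',v[:,1],np.degrees(np.arctan2(v[1,1],v[0,1])))
    rect=cv2.minAreaRect(q[:,:2].astype(np.float32)*1000); print('  rect',rect)
u=np.arange(512)[None]+0*r; vv=np.arange(384)[:,None]+0*r
rep('disc',(r>150)&(g>130)&(b<90)&(u>270)&(u<305)&(vv>160)&(vv<190))
rep('tongue',(z>.095)&(z<.112)&(u>271)&(u<305)&(vv>155)&(vv<200))
rep('pad',(z>.09)&(u>370)&(u<405)&(vv>95)&(vv<122))
rep('redblk',(r>110)&(g<60)&(b<60)&(u>370)&(u<410)&(vv>140)&(vv<190)&(z>.05))
rep('jackall',(z>.006)&(u>360)&(u<408)&(vv>90)&(vv<206)&(z<.02))
rep('sadd',(z>.06)&(u>380)&(u<408)&(vv>180)&(vv<204))
rep('goat',(z>.03)&(u>380)&(u<412)&(vv>205)&(vv<262))
rep('goathi',(z>.088)&(u>380)&(u<412)&(vv>205)&(vv<262))
rep('goatlo',(z<.04)&(z>.012)&(u>380)&(u<412)&(vv>205)&(vv<262))
rep('rack',(z>.09)&(z<.15)&(u>165)&(u<272)&(vv>130)&(vv<230))
big=cv2.resize(p[120:270,160:430,::-1].astype(np.uint8),None,fx=2.9,fy=2.9,interpolation=cv2.INTER_CUBIC); cv2.imwrite('pics/t0z.png',big)
E
```

```text
(286, 176) [0.5844 0.0444 0.1075]
(389, 110) [ 0.76   -0.243   0.1103]
(396, 193) [ 0.5356 -0.2566  0.0713]
(391, 165) [ 0.6139 -0.2481  0.0748]
(399, 230) [ 0.4337 -0.2537  0.0798]
(394, 250) [ 0.3814 -0.2477  0.044 ]
(403, 215) [ 0.4713 -0.2592  0.1039]
(255, 180) [0.576  0.1283 0.107 ]
(265, 180) [0.5757 0.1013 0.1047]
(237, 180) [0.5716 0.1745 0.1352]
(290, 240) [0.4161 0.0358 0.0259]
(380, 140) [ 0.7058 -0.242   0.0132]
disc 106 mean [0.5861 0.0471 0.1054] min [0.5685 0.028  0.1012] max [0.6048 0.0634 0.1111]
  axis [-0.98503918  0.17233051] 170.07665224896468
  rect ((586.5952758789062, 45.60724639892578), (35.19963455200195, 36.37131118774414), 88.57120513916016)
tongue 456 mean [0.5835 0.0502 0.1048] min [0.5581 0.0171 0.0958] max [0.6103 0.0829 0.1111]
  axis [-0.13240519  0.99119568] 97.60860104678956
  rect ((584.3302612304688, 50.63157272338867), (49.84529113769531, 67.42753601074219), 3.405332326889038)
pad 263 mean [ 0.757  -0.2409  0.1092] min [ 0.7316 -0.2662  0.0975] max [ 0.7768 -0.2163  0.1176]
  axis [-0.02897173  0.99958023] 91.66019019679219
  rect ((753.9349975
[... 1206 characters left out ...]
 [ 0.4908 -0.2497  0.1131]
  axis [-0.99993621  0.01129486] 179.35283846756354
  rect ((431.6758728027344, -260.1710205078125), (22.045913696289062, 118.26429748535156), 89.26956176757812)
goatlo 200 mean [ 0.4171 -0.2531  0.02  ] min [ 0.3619 -0.2687  0.012 ] max [ 0.508  -0.2363  0.0394]
  axis [-0.99994601  0.01039113] 179.40462134967137
  rect ((435.3409423828125, -256.4111328125), (147.7772979736328, 30.32229232788086), 3.8997344970703125)
rack 5478 mean [0.5652 0.21   0.1169] min [0.449  0.0843 0.0901] max [0.6904 0.3613 0.1467]
  axis [-0.13202633  0.99124621] 97.58670170302535
  rect ((573.7263793945312, 219.28472900390625), (235.31552124023438, 273.2945556640625), 3.428338050842285)
```

View pics/t0z.png

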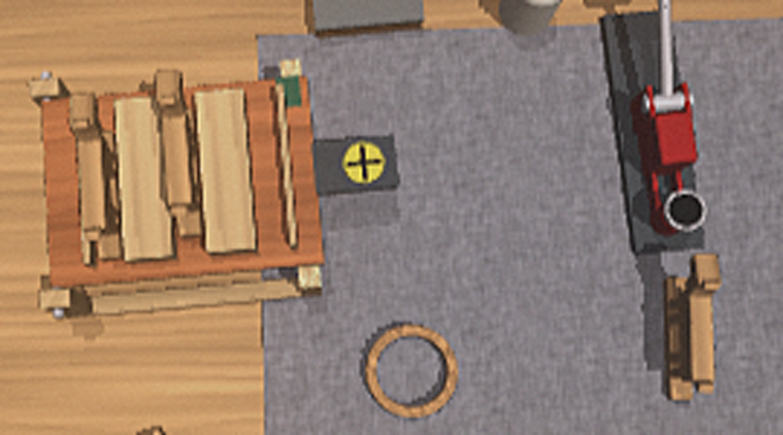

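```bash
python3 - <<'E'
from h import *
W=cloud('top','t0')
x,y,z=W[...,0],W[...,1],W[...,2]
u=np.arange(512)[None]+0*z; v=np.arange(384)[:,None]+0*z
# thin wall
for n,m in [('wall',(z>.125)&(z<.145)&(u>250)&(u<265)&(v>140)&(v<210)),('block',(z>.125)&(z<.142)&(u>226)&(u<249)&(v>140)&(v<212)),('block2',(z>.125)&(z<.142)&(u>198)&(u<217)&(v>140)&(v<212)),('floor',(z>.098)&(z<.112)&(u>246)&(u<260)&(v>150)&(v<208))]:
    q=W[m]; print(n,len(q),np.round(q.mean(0),4),cv2.minAreaRect(q[:,:2].astype(np.float32)*1000))
print(bot.camera_info('wrist'))
E
```

```text
wall 152 [0.5803 0.1184 0.1341] ((580.7125854492188, 118.41300201416016), (148.91270446777344, 6.983346462249756), 3.6246860027313232)
block 963 [0.5749 0.1741 0.1345] ((576.2607421875, 178.55157470703125), (149.85260009765625, 53.85696792602539), 3.614917755126953)
block2 886 [0.571  0.2513 0.1345] ((572.2510375976562, 253.4290313720703), (150.8520050048828, 47.085357666015625), 0.40164119005203247)
floor 606 [0.578  0.1355 0.1046] ((580.5487060546875, 133.86227416992188), (33.146881103515625, 155.8956298828125), 88.82776641845703)
{'vfov': 62.611089736178165, 'cx': 259.9799173493001, 'cy': 195.47991781132086, 'tool_from_camera': array([[ 7.11240495e-04, -9.51285612e-01, -3.08310200e-01,
         7.99137233e-02],
       [ 9.99999715e-01,  7.54992135e-04, -2.26163838e-05,
        -1.20954638e-04],
       [ 2.54286417e-04, -3.08310096e-01,  9.51285877e-01,
        -1.75029807e-01],
       [ 0.00000000e+00,  0.00000000e+00,  0.00000000e+00,
         1.00000000e+00]])}
```

>>> {"method": "move_arm", "body": {
  "series": [
    [[1.5, -4.5, 0.5, 0, 0, 6, 1], [1.5, -4.5, 0.5, 0, 0, 6, 1], [1.7, -4.5, 0.5, 0, 0, 0, 1], [1.7, -4.5, 0.5, 0, 0, 0, 1], [1.7, -4.5, 0.3, 0, 0, 0, 1]]
  ]
}}

```text
clock: 1.3
eef_pos: [0.223, 0.2524, 0.2197]
tool_rot: [0.029, 1.0, -0.0, 0.0]
ft_force: [2.0, -0.2, -0.0]
grip_width: 0.0855
```

>>> {"method": "move_arm", "body": {
  "series": [
    [[1.9, -4.6, 0, 0, 0, 0, 1], [1.9, -4.6, 0, 0, 0, 0, 1], [1.9, -4.6, 0, 0, 0, 0, 1], [1.9, -4.6, 0, 0, 0, 0, 1], [1.9, -4.6, 0, 0, 0, 0, 1]]
  ]
}}

```text
clock: 1.8
eef_pos: [0.3173, 0.0204, 0.2222]
tool_rot: [0.026, 1.0, 0.002, 0.005]
ft_force: [0.8, 1.5, 0.5]
grip_width: 0.0853
```

>>> {"method": "move_arm", "body": {
  "series": [
    [[1.9, -4.6, 0, 0, 0, 0, 1], [1.9, -4.6, 0, 0, 0, 0, 1], [1.9, -4.6, 0, 0, 0, 0, 1], [1.9, -4.6, 0, 0, 0, 0, 1], [1.9, -4.6, 0, 0, 0, 0, 1]]
  ]
}}

```text
clock: 2.3
eef_pos: [0.4106, -0.2119, 0.2242]
tool_rot: [0.029, 1.0, 0.002, 0.009]
ft_force: [0.7, 1.0, 1.2]
grip_width: 0.0854
```

```bash
python3 - <<'E'
from h import *
snap('wrist','w1'); o=bot.get_obs(); print(o['clock'],o['eef_pos'],o['tool_rot'],o['joint_pos'],o['ft_force'])
W=cloud('wrist','w1'); z=W[...,2]
def rep(n,m):
    q=W[m]; print(n,len(q),np.round(q.mean(0),4),np.round(q.min(0),4),np.round(q.max(0),4),cv2.minAreaRect(q[:,:2].astype(np.float32)*1000))
near=(abs(W[...,0]-.43)<.085)&(abs(W[...,1]+.255)<.03)
rep('back',near&(z>.065)&(z<.084)); rep('head',near&(z>.085)&(z<.115)); rep('base',near&(z>.012)&(z<.03))
E
```

```text
2.35 [ 0.41372757 -0.21859264  0.22315128] [ 0.03101016  0.99946848 -0.00129571  0.00997221] [-0.49075853  0.15061623 -0.04375737  1.35739874  0.00652704 -0.42866305] [ 5.71142427 -5.52488394  2.0203242 ]
back 1706 [ 0.4158 -0.2587  0.0791] [ 0.3677 -0.2725  0.065 ] [ 0.4869 -0.2472  0.084 ] ((427.13311767578125, -260.3331298828125), (22.244585037231445, 118.56581115722656), 87.3431396484375)
head 816 [ 0.4636 -0.2611  0.0984] [ 0.3702 -0.2739  0.085 ] [ 0.4937 -0.2511  0.1119] ((432.00335693359375, -260.1691589355469), (22.517013549804688, 123.03239440917969), 87.17189025878906)
base 520 [ 0.4    -0.2537  0.0173] [ 0.3604 -0.2688  0.012 ] [ 0.5145 -0.2263  0.0299] ((437.4018859863281, -247.79293823242188), (155.51817321777344, 35.1918830871582), 3.0204122066497803)
```

View pics/w1.png

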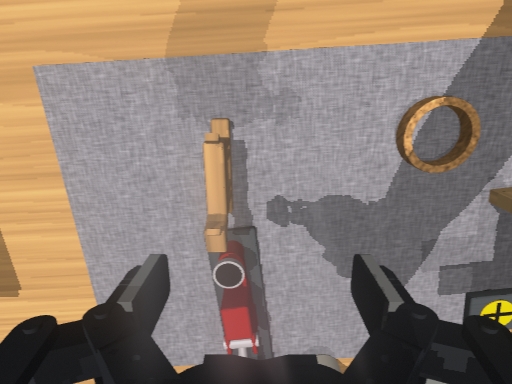

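```bash
cat >> h.py <<'E'
def corr(jaw):
    "rotvec deg (world) to get tool-down with jaw axis at angle jaw deg"
    o=bot.get_obs(); a=np.radians(jaw); yv=np.array([np.cos(a),np.sin(a),0]); zv=np.array([0,0,-1.]); xv=np.cross(yv,zv)
    T=R.from_matrix(np.c_[xv,yv,zv]); d=(T*R.from_quat(o['tool_rot']).inv()).as_rotvec(degrees=True)
    return np.round(d,2),np.round(o['eef_pos'],4),np.round(o['ft_force'],1),o['clock'],o['grip_width'],np.round(o['joint_pos'],2)
E
python3 -c "
from h import *
print(corr(87.2))"
```

```text
(array([0.18, 1.14, 0.75]), array([ 0.4137, -0.2186,  0.2232]), array([ 5.7, -5.5,  2. ]), 2.35, 0.08560728035804384, array([-0.49,  0.15, -0.04,  1.36,  0.01, -0.43]))
```

>>> {"method": "move_arm", "body": {
  "series": [
    [[0, 0, 0, 0, 0, 0, 1], [1.4, -4.0, -1, 0, 0, 0, 1], [0, 0, -2, 0, 0, 0, 1], [0, 0, -2, 0, 0, 0, 1], [0, 0, 0, 0, 0, 0, 1]]
  ]
}}

```text
clock: 2.85
eef_pos: [0.4281, -0.2599, 0.1713]
tool_rot: [0.032, 0.999, -0.001, 0.01]
ft_force: [-0.7, -0.1, -0.3]
grip_width: 0.0853
```

```bash
python3 -c "
from h import *
print(corr(87.2))"
```

```text
(array([0.11, 1.1 , 0.88]), array([ 0.4281, -0.2599,  0.1713]), array([-0.7, -0.1, -0.3]), 2.85, 0.08529170705050752, array([-0.55,  0.24, -0.07,  1.25,  0.01, -0.49]))
```

>>> {"method": "move_arm", "body": {
  "series": [
    [[0, 0, -4, 0.1, 1.1, 0.9, 1], [0, 0, -4, 0, 0, 0, 1], [0, 0, -3, 0, 0, 0, 1], [0, 0, -1.2, 0, 0, 0, 1], [0, 0, 0, 0, 0, 0, 0.9]]
  ]
}}

```text
clock: 3.35
eef_pos: [0.4308, -0.256, 0.0528]
tool_rot: [0.02, 1.0, -0.002, 0.004]
ft_force: [-0.6, -0.1, -0.8]
grip_width: 0.0771
```

```bash
python3 -c "
from h import *
print(corr(87.2))"
```

```text
(array([ 0.26,  0.45, -0.46]), array([ 0.4308, -0.256 ,  0.0528]), array([-0.6, -0.1, -0.8]), 3.35, 0.07707475195352662, array([-0.54,  0.35, -0.25,  0.96,  0.  , -0.5 ]))
```

>>> {"method": "move_arm", "body": {
  "series": [
    [[-0.3, -0.3, -0.3, 0.2, 0.4, -0.4, 0.9], [0, 0, 0, 0, 0, 0, 0], [0, 0, 0, 0, 0, 0, 0], [0, 0, 0, 0, 0, 0, 0], [0, 0, 0, 0, 0, 0, 0]]
  ]
}}

```text
clock: 3.85
eef_pos: [0.4313, -0.26, 0.0556]
tool_rot: [0.023, 1.0, -0.003, 0.004]
ft_force: [0.3, -0.9, -0.4]
grip_width: 0.0188
```

>>> {"method": "move_arm", "body": {
  "series": [
    [[0, 0, 0, 0, 0, 0, 0], [0, 0, 0, 0, 0, 0, 0], [0, 0, 0, 0, 0, 0, 0], [0, 0, 1, 0, 0, 0, 0], [0, 0, 1, 0, 0, 0, 0]]
  ]
}}

```text
clock: 4.35
eef_pos: [0.4304, -0.2596, 0.0762]
tool_rot: [0.023, 1.0, -0.002, 0.003]
ft_force: [-0.3, 0.4, -0.1]
grip_width: 0.0
```

```bash
python3 -c "
from h import *
print(corr(87.2))"
```

```text
(array([ 0.26,  0.38, -0.14]), array([ 0.4304, -0.2596,  0.0762]), array([-0.3,  0.4, -0.1]), 4.35, 4.4535587781840486e-05, array([-0.54,  0.33, -0.21,  1.02, -0.  , -0.5 ]))
```

```bash
python3 - <<'E'
from h import *
p,_=snap('top','t2'); snap('scene','s2'); snap('wrist','w2')
W=cloud('top','t2'); 
s,_=np.load('pics/s2.npz')['p'],0
a=cv2.resize(p[120:280,330:470,::-1],None,fx=2.8,fy=2.8); b=cv2.resize(s[100:240,100:240,::-1],(392,392)); b=cv2.copyMakeBorder(b,0,448-392,0,0,cv2.BORDER_CONSTANT)
cv2.imwrite('pics/c2.png',np.hstack([a,b]))
E
```

```text
(no output)
```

View pics/c2.png

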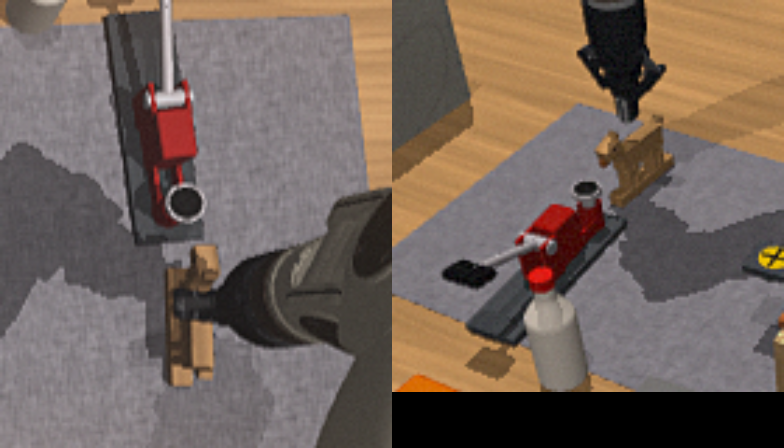

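View pics/w2.png

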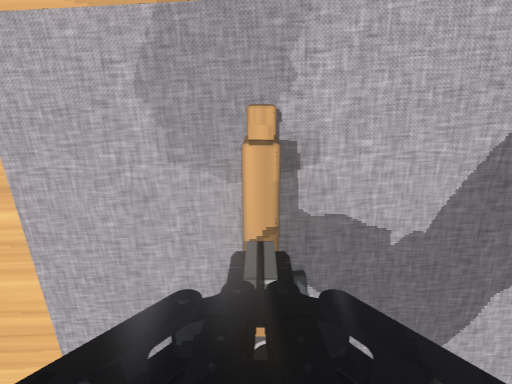

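```bash
python3 - <<'E'
from h import *
W=cloud('wrist','w2'); z=np.load('pics/w2.npz'); Ti=R.from_quat(z['rot']).inv()
o=z['pos']; print(o)
for c in [(260,120),(260,160),(260,200),(255,235),(250,250),(252,265),(270,265),(252,275),(260,330)]:
    w=W[c[1],c[0]]; print(c,np.round(w,4),'tool',np.round(Ti.apply(w-o),4))
W=cloud('top','t2'); zz=W[...,2]
m=(W[...,0]>.36)&(W[...,0]<.425)&(abs(W[...,1]+.255)<.03)&(zz>.06)&(zz<.085); q=W[m]; print(len(q),q.mean(0),cv2.minAreaRect(q[:,:2].astype(np.float32)*1000))
print(corr(87.2))
E
```

```text
[ 0.43178366 -0.26046386  0.07750097]
(260, 120) [ 0.371  -0.2579  0.0181] tool [0.0615 0.0001 0.0588]
(260, 160) [ 0.3869 -0.2583  0.0806] tool [ 0.0449  0.0001 -0.0035]
(260, 200) [ 0.4107 -0.2594  0.0791] tool [ 0.021   0.0001 -0.0018]
(255, 235) [ 0.4329 -0.2634  0.0791] tool [-0.0013 -0.0029 -0.0016]
(250, 250) [ 0.4197 -0.2641  0.1222] tool [ 0.0114 -0.0045 -0.0448]
(252, 265) [ 0.4192 -0.2627  0.1363] tool [ 0.0118 -0.0032 -0.0589]
(270, 265) [ 0.4197 -0.2553  0.136 ] tool [ 0.0117  0.0043 -0.0587]
(252, 275) [ 0.4187 -0.2625  0.1446] tool [ 0.0123 -0.003  -0.0673]
(260, 330) [ 0.4851 -0.2627  0.0997] tool [-0.0536  0.0002 -0.0216]
179 [ 0.39691513 -0.25521603  0.07806832] ((395.6817932128906, -257.4729309082031), (22.748674392700195, 56.50967788696289), 88.5354232788086)
(array([ 0.35,  0.53, -0.14]), array([ 0.4315, -0.2603,  0.0768]), array([ 0.8,  0.3, -0. ]), 4.5, -0.0002274302246506669, array([-0.54,  0.33, -0.21,  1.02, -0.  , -0.5 ]))
```

```bash
python3 - <<'E'
from h import *
W=cloud('wrist','w2'); z=np.load('pics/w2.npz'); Ti=R.from_quat(z['rot']).inv(); o=z['pos']
for r in range(228,300,4):
    w=W[r,252]; print(r,np.round(w,4),'tool',np.round(Ti.apply(w-o),4), z['p'][r,252])
W=cloud('scene','s2');s=np.load('pics/s2.npz')['p']
for r in range(120,156,2):
  print(r,[tuple(np.round(W[r,c],3)) for c in (180,184,188)], s[r,184])
cv2.imwrite('pics/s2z.png',cv2.resize(s[90:180,150:230,::-1],None,fx=6,fy=6))
E
```

```text
228 [ 0.4281 -0.2649  0.0794] tool [ 0.0034 -0.0047 -0.0019] [207 159 107]
232 [ 0.4312 -0.2651  0.0785] tool [ 0.0004 -0.0047 -0.0009] [205 158 107]
236 [ 0.4331 -0.2652  0.0799] tool [-0.0016 -0.0047 -0.0023] [204 158 107]
240 [ 0.4358 -0.2653  0.0799] tool [-0.0042 -0.0047 -0.0024] [132 105  78]
244 [ 0.419  -0.2633  0.1178] tool [ 0.0122 -0.0037 -0.0404] [110 104 101]
248 [ 0.4196 -0.2632  0.1206] tool [ 0.0116 -0.0036 -0.0432] [110 105 101]
252 [ 0.4192 -0.2631  0.1251] tool [ 0.0119 -0.0035 -0.0477] [109 104 100]
256 [ 0.4197 -0.263   0.1279] tool [ 0.0114 -0.0034 -0.0505] [108 104 100]
260 [ 0.4187 -0.2628  0.1331] tool [ 0.0124 -0.0033 -0.0557] [107 102  99]
264 [ 0.4187 -0.2627  0.1364] tool [ 0.0124 -0.0032 -0.059 ] [106 102  99]
268 [ 0.4192 -0.2627  0.1386] tool [ 0.0118 -0.0032 -0.0612] [104 100  98]
272 [ 0.4189 -0.2625  0.1422] tool [ 0.0122 -0.0031 -0.0648] [103 100  98]
276 [ 0.4194 -0.2625  0.1442] tool [ 0.0116 -0.003  -0.0668] [100  97  95]
280 [ 0.4191 -0.2624  0.1474] tool [ 0.0119 -0.0029 -0.07  ] [103 100  99]
284 [ 0.4211 -0.2625  0.1471] tool [ 0.0099 -0.003
[... 3058 characters left out ...]
p.float64(-0.348), np.float64(0.003)), (np.float64(0.42), np.float64(-0.254), np.float64(0.084))] [115  94  76]
150 [(np.float64(0.473), np.float64(-0.249), np.float64(0.108)), (np.float64(0.437), np.float64(-0.261), np.float64(0.083)), (np.float64(0.426), np.float64(-0.25), np.float64(0.08))] [87 63 36]
152 [(np.float64(0.472), np.float64(-0.251), np.float64(0.098)), (np.float64(0.443), np.float64(-0.257), np.float64(0.079)), (np.float64(0.427), np.float64(-0.251), np.float64(0.071))] [114  88  53]
154 [(np.float64(0.472), np.float64(-0.252), np.float64(0.089)), (np.float64(0.451), np.float64(-0.252), np.float64(0.076)), (np.float64(0.435), np.float64(-0.246), np.float64(0.068))] [76 57 36]
```

View pics/s2z.png

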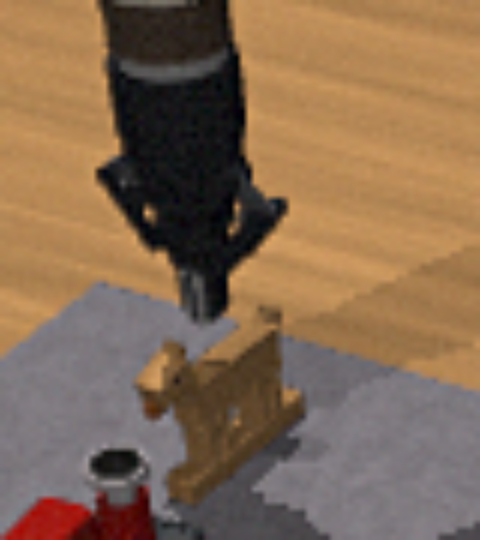

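Two independent checks disagree with the reported TCP. The wrist depth puts the closed tips at tool z ≈ −0.040, and the scene camera puts them at about 0.118 m when the TCP reads 0.077. So the real fingertips sit about 40 mm short of the reported TCP. The gripper shut above the goat without touching it. I'll correct for this by using grasp z ≈ TCP z + 0.058.

>>> {"method": "move_arm", "body": {
  "series": [
    [[-0.2, 0.1, 0, 0.2, 0.4, 0, 1], [0, 0, 0, 0, 0, 0, 1], [0, 0, 0, 0, 0, 0, 1], [0, 0, 0, 0, 0, 0, 1], [0, 0, -1, 0, 0, 0, 1]]
  ]
}}

```text
clock: 5.0
eef_pos: [0.4299, -0.2595, 0.0671]
tool_rot: [0.023, 1.0, -0.002, 0.002]
ft_force: [0.6, -0.1, 0.1]
grip_width: 0.0722
```

>>> {"method": "move_arm", "body": {
  "series": [
    [[0, 0, -2, 0, 0, 0, 1], [0, 0, -2, 0, 0, 0, 1], [0, 0, -1.5, 0, 0, 0, 1], [0, 0, 0, 0, 0, 0, 1], [0, 0, 0, 0, 0, 0, 1]]
  ]
}}

```text
clock: 5.5
eef_pos: [0.4279, -0.2583, 0.0065]
tool_rot: [0.023, 1.0, -0.001, -0.0]
ft_force: [-0.3, -0.1, 0.1]
grip_width: 0.0856
```

```bash
python3 -c "
from h import *
print(corr(87.2))"
```

```text
(array([ 0.06, -0.02, -0.14]), array([ 0.4279, -0.2583,  0.0065]), array([-0.3, -0.1,  0.1]), 5.5, 0.08558983370143712, array([-0.54,  0.41, -0.3 ,  0.86, -0.  , -0.5 ]))
```

>>> {"method": "move_arm", "body": {
  "series": [
    [[0, -0.1, 0.3, 0, 0, 0, 0], [0, 0, 0, 0, 0, 0, 0], [0, 0, 0, 0, 0, 0, 0], [0, 0, 0, 0, 0, 0, 0], [0, 0, 0, 0, 0, 0, 0]]
  ]
}}

```text
clock: 6.0
eef_pos: [0.4299, -0.2605, 0.0124]
tool_rot: [0.023, 1.0, -0.002, 0.002]
ft_force: [0.7, 0.0, -1.1]
grip_width: 0.0213
```

>>> {"method": "move_arm", "body": {
  "series": [
    [[0, 0, 0, 0, 0, 0, 0], [0, 0, 1, 0, 0, 0, 0], [0, 0, 2, 0, 0, 0, 0], [0, 0, 2, 0, 0, 0, 0], [0, 0, 0, 0, 0, 0, 0]]
  ]
}}

```text
clock: 6.5
eef_pos: [0.4284, -0.2597, 0.0642]
tool_rot: [0.023, 1.0, -0.001, 0.001]
ft_force: [0.1, -1.1, -1.4]
grip_width: 0.0211
```

```bash
python3 - <<'E'
from h import *
print(corr(87.2)); snap('wrist','w3'); s,_=snap('scene','s3'); 
cv2.imwrite('pics/c3.png',np.hstack([cv2.resize(s[80:200,110:230,::-1],(384,384)),cv2.resize(cv2.imread('pics/w3.png'),(400,384))]))
E
```

```text
(array([ 0.12,  0.06, -0.14]), array([ 0.4284, -0.2597,  0.0642]), array([ 0.1, -1.1, -1.4]), 6.5, 0.021147857008101074, array([-0.54,  0.34, -0.22,  1.  , -0.  , -0.5 ]))
```

View pics/c3.png

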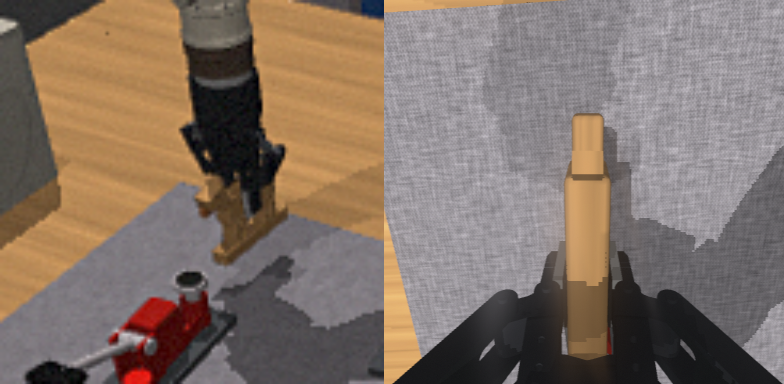

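>>> {"method": "move_arm", "body": {
  "series": [
    [[0, 0.5, 3.5, 0, 0, 0, 0], [1.7, 4.4, 3.5, 0, 0, 2.2, 0], [1.7, 4.4, 3.5, 0, 0, 2.2, 0], [1.7, 4.4, 0.5, 0, 0, 2.1, 0], [1.7, 4.4, 0, 0, 0, 0, 0]]
  ]
}}

```text
clock: 7.1
eef_pos: [0.4869, -0.0859, 0.1611]
tool_rot: [-0.029, 1.0, 0.002, -0.007]
ft_force: [0.3, -0.8, -1.9]
grip_width: 0.0214
```

>>> {"method": "move_arm", "body": {
  "series": [
    [[1.7, 4.4, 0, 0, 0, 0, 0], [1.7, 4.4, 0, 0, 0, 0, 0], [1.7, 4.4, 0, 0, 0, 0, 0], [1.0, 3, 0, 0, 0, 0, 0], [0, 0, 0, 0, 0, 0, 0]]
  ]
}}

```text
clock: 7.6
eef_pos: [0.5481, 0.0884, 0.1547]
tool_rot: [-0.032, 0.999, 0.002, -0.01]
ft_force: [0.1, -0.4, -0.9]
grip_width: 0.0214
```

```bash
python3 - <<'E'
from h import *
print(corr(93.6))
E
```

```text
(array([-0.2 , -1.16, -0.1 ]), array([0.5481, 0.0884, 0.1547]), array([ 0.1, -0.4, -0.9]), 7.6, 0.02139007953614771, array([0.16, 0.39, 0.1 , 1.3 , 0.01, 0.09]))
```

>>> {"method": "move_arm", "body": {
  "series": [
    [[0, 0, 1.2, -0.2, -1.1, 0, 0], [1.6, 2.5, 0, 0, 0, 0, 0], [1.6, 2.4, 0, 0, 0, 0, 0], [0, 0, 0, 0, 0, 0, 0], [0, 0, 0, 0, 0, 0, 0]]
  ]
}}

```text
clock: 8.1
eef_pos: [0.5773, 0.1341, 0.1653]
tool_rot: [-0.03, 1.0, -0.002, -0.003]
ft_force: [0.4, -0.2, -1.8]
grip_width: 0.0211
```

```bash
python3 - <<'E'
from h import *
print(corr(93.6)); snap('wrist','w4'); p,_=snap('top','t4'); s,_=snap('scene','s4')
W=cloud('wrist','w4');z=W[...,2];print(corr(93.6))
cv2.imwrite('pics/c4.png',np.hstack([cv2.resize(s[150:270,220:350,::-1],(400,384)),cv2.resize(cv2.imread('pics/w4.png'),(400,384))]))
for n,m in [('goatback',(z>.215)&(z<.236)&(W[...,1]>.11)&(W[...,1]<.165)),('base',(z>.15)&(z<.178)&(W[...,1]>.11)&(W[...,1]<.165)&(W[...,0]<.54)),
 ('wall',(z>.125)&(z<.142)&(W[...,1]>.09)&(W[...,1]<.13)),('blk',(z>.125)&(z<.142)&(W[...,1]>.14)&(W[...,1]<.21))]:
    q=W[m]; print(n,len(q),np.round(q.mean(0),4) if len(q) else '',cv2.minAreaRect(q[:,:2].astype(np.float32)*1000) if len(q)>9 else '')
E
```

```text
(array([ 0.24, -0.36,  0.14]), array([0.5773, 0.1341, 0.1653]), array([ 0.4, -0.2, -1.8]), 8.1, 0.021058765987267875, array([ 0.23,  0.45,  0.21,  1.34, -0.  ,  0.17]))
(array([ 0.21, -0.34,  0.17]), array([0.5773, 0.1339, 0.1655]), array([-0.1,  0.4, -1.4]), 8.25, 0.021270104848376093, array([ 0.23,  0.45,  0.21,  1.34, -0.  ,  0.17]))
goatback 11807 [0.5627 0.1335 0.232 ] ((562.6138305664062, 131.19015502929688), (89.95596313476562, 45.91259002685547), 21.27529525756836)
base 1515 [0.5171 0.1306 0.1707] ((517.4381103515625, 130.60775756835938), (18.930479049682617, 21.932085037231445), 3.6977760791778564)
wall 620 [0.5247 0.1142 0.1334] ((529.5021362304688, 114.15798950195312), (45.827552795410156, 6.947251319885254), 1.5155320167541504)
blk 10838 [0.5567 0.1759 0.1336] ((572.420166015625, 181.53211975097656), (140.4398193359375, 60.916385650634766), 3.8397369384765625)
```

View pics/c4.png

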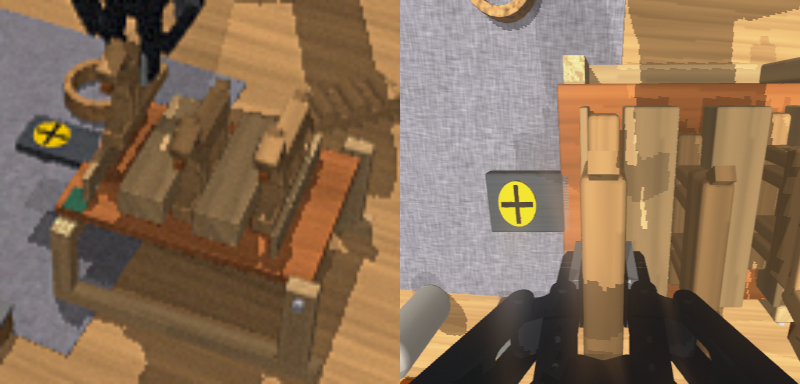

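>>> {"method": "move_arm", "body": {
  "series": [
    [[1.0, 0.26, -0.5, 0.2, -0.3, 0.1, 0], [0, 0, 0, 0, 0, 0, 0], [0, 0, 0, 0, 0, 0, 0], [0, 0, 0, 0, 0, 0, 0], [0, 0, 0, 0, 0, 0, 0]]
  ]
}}

```text
clock: 8.75
eef_pos: [0.5874, 0.1339, 0.1605]
tool_rot: [-0.029, 1.0, -0.0, -0.0]
ft_force: [-0.4, 1.1, -2.1]
grip_width: 0.0212
```

```bash
python3 - <<'E'
from h import *
print(corr(93.6)); snap('wrist','w5')
W=cloud('wrist','w5');z=W[...,2]
for n,m in [('base',(z>.145)&(z<.174)&(W[...,1]>.11)&(W[...,1]<.165)&(W[...,0]<.55)),
 ('wall',(z>.125)&(z<.142)&(W[...,1]>.09)&(W[...,1]<.13)),('blk',(z>.125)&(z<.142)&(W[...,1]>.14)&(W[...,1]<.21))]:
    q=W[m]; print(n,len(q),np.round(q.mean(0),4),np.round(q.min(0),4), cv2.minAreaRect(q[:,:2].astype(np.float32)*1000))
E
```

```text
(array([ 0.03, -0.03,  0.28]), array([0.5874, 0.1339, 0.1605]), array([-0.4,  1.1, -2.1]), 8.75, 0.02123180131282139, array([ 0.22,  0.46,  0.23,  1.33, -0.  ,  0.17]))
base 1519 [0.5272 0.1306 0.1655] [0.5177 0.1196 0.1506] ((527.571044921875, 130.5258026123047), (18.955299377441406, 21.912450790405273), 3.8292272090911865)
wall 813 [0.5286 0.1145 0.1334] [0.5066 0.11   0.1256] ((534.10693359375, 114.93402099609375), (54.868770599365234, 6.997317790985107), 3.174461841583252)
blk 12636 [0.5602 0.1755 0.1336] [0.5016 0.1467 0.125 ] ((576.2435302734375, 181.68365478515625), (147.961181640625, 60.909114837646484), 3.7282323837280273)
```

View pics/w5.png

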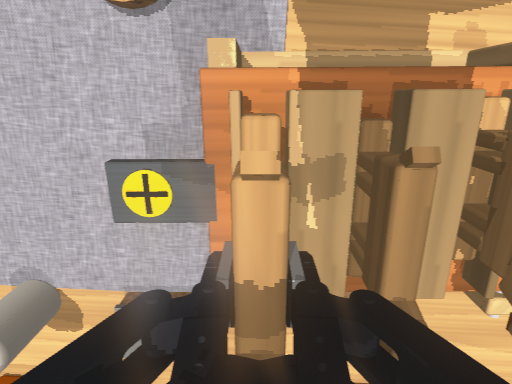

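>>> {"method": "move_arm", "body": {
  "series": [
    [[0.1, 0.3, 0, 0, 0, 0.2, 0], [0, 0, 0, 0, 0, 0, 0], [0, 0, 0, 0, 0, 0, 0], [0, 0, -0.5, 0, 0, 0, 0], [0, 0, 0, 0, 0, 0, 0]]
  ]
}}

```text
clock: 9.3
eef_pos: [0.5884, 0.1377, 0.1552]
tool_rot: [-0.031, 1.0, -0.0, -0.0]
ft_force: [-0.4, 0.3, -2.2]
grip_width: 0.0216
```

```bash
python3 - <<'E'
from h import *
print(corr(93.6)); snap('wrist','w6')
W=cloud('wrist','w6');z=W[...,2]
for n,m in [('base',(z>.142)&(z<.168)&(W[...,1]>.11)&(W[...,1]<.165)&(W[...,0]<.55)),
 ('wall',(z>.125)&(z<.142)&(W[...,1]>.09)&(W[...,1]<.125)),('blk',(z>.125)&(z<.142)&(W[...,1]>.145)&(W[...,1]<.21))]:
    q=W[m]; print(n,len(q),np.round(q.mean(0),4),np.round(q.min(0),4), cv2.minAreaRect(q[:,:2].astype(np.float32)*1000))
E
```

```text
(array([ 0.02, -0.02,  0.01]), array([0.5884, 0.1377, 0.1552]), array([-0.4,  0.3, -2.2]), 9.3, 0.02162025070414892, array([ 0.23,  0.47,  0.22,  1.32, -0.  ,  0.17]))
base 1519 [0.5282 0.134  0.1603] [0.5187 0.123  0.1463] ((528.6112670898438, 133.97142028808594), (19.09994125366211, 21.9668025970459), 4.358661651611328)
wall 1322 [0.5424 0.1153 0.1334] [0.5067 0.1102 0.1251] ((556.473876953125, 116.4338607788086), (99.35458374023438, 7.176873683929443), 3.6771352291107178)
blk 12511 [0.5577 0.176  0.1337] [0.5021 0.1467 0.125 ] ((574.63916015625, 181.3472900390625), (143.8993682861328, 60.41916275024414), 3.7020180225372314)
```

>>> {"method": "move_arm", "body": {
  "series": [
    [[0, -0.1, -1, 0, 0, 0, 0], [0, 0, -1, 0, 0, 0, 0], [0, 0, -0.8, 0, 0, 0, 0], [0, 0, -0.5, 0, 0, 0, 0], [0, 0, 0, 0, 0, 0, 0]]
  ]
}}

```text
clock: 9.85
eef_pos: [0.5878, 0.1363, 0.1186]
tool_rot: [-0.031, 1.0, -0.0, -0.001]
ft_force: [-0.3, 0.3, -1.5]
grip_width: 0.0218
```

```bash
python3 - <<'E'
from h import *
print(corr(93.6))
E
```

```text
(array([ 0.04, -0.09,  0.03]), array([0.5878, 0.1363, 0.1186]), array([-0.3,  0.3, -1.5]), 9.85, 0.021766092891203584, array([ 0.23,  0.49,  0.16,  1.24, -0.  ,  0.17]))
```

>>> {"method": "move_arm", "body": {
  "series": [
    [[0, 0, -0.2, 0, 0, 0, 0], [0, 0, 0, 0, 0, 0, 0], [0, 0, 0, 0, 0, 0, 0.2], [0, 0, 0, 0, 0, 0, 0.32], [0, 0, 0, 0, 0, 0, 0.42]]
  ]
}}

```text
clock: 10.35
eef_pos: [0.5891, 0.1366, 0.1181]
tool_rot: [-0.031, 1.0, 0.0, 0.001]
ft_force: [-0.1, 0.4, 0.4]
grip_width: 0.0359
```

```bash
python3 - <<'E'
from h import *
print(corr(93.6)); s,_=snap('scene','s7'); snap('wrist','w7')
cv2.imwrite('pics/c7.png',np.hstack([cv2.resize(s[130:270,200:350,::-1],(411,384)),cv2.resize(cv2.imread('pics/w7.png'),(389,384))]))
E
```

```text
(array([-0.  ,  0.1 ,  0.02]), array([0.5891, 0.1366, 0.1181]), array([-0.1,  0.4,  0.4]), 10.35, 0.03588957350784411, array([ 0.23,  0.49,  0.16,  1.24, -0.  ,  0.17]))
```

View pics/c7.png

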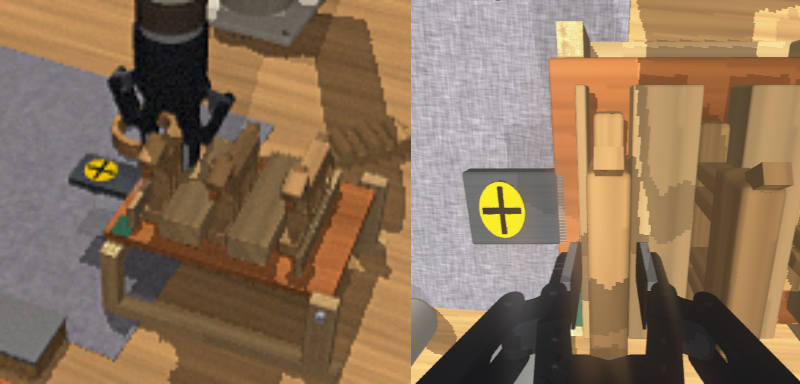

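The goat stands in the slot and both pads are clear of it (wrist view, goat at about (608,250)). I'll go straight up.

>>> {"method": "move_arm", "body": {
  "series": [
    [[0, 0, 0.5, 0, 0, 0, 0.45], [0, 0, 2, 0, 0, 0, 0.45], [0, 0, 4, 0, 0, 0, 0.45], [0, 0, 4, 0, 0, 0, 0.45], [0, 0, 2, 0, 0, 0, 0.45]]
  ]
}}

```text
clock: 10.95
eef_pos: [0.5853, 0.1357, 0.2442]
tool_rot: [-0.031, 1.0, -0.001, -0.004]
ft_force: [-0.2, 0.0, -0.5]
grip_width: 0.0381
```

>>> {"method": "move_arm", "body": {
  "series": [
    [[0, -3, 0, 0, 0, 0, 1], [0, -4.5, 0, 0, 0, 0, 1], [0.2, -4.6, -0.5, 0, 0, 0, 1], [0.2, -4.6, -0.5, 0, 0, 0, 1], [0.2, -4.6, -0.5, 0, 0, 0, 1]]
  ]
}}

```text
clock: 11.45
eef_pos: [0.5952, -0.076, 0.2393]
tool_rot: [-0.038, 0.999, 0.0, 0.006]
ft_force: [0.9, 0.5, 0.3]
grip_width: 0.0856
```

```bash
python3 - <<'E'
from h import *
print(corr(93.75)); s,_=snap('scene','s8'); p,_=snap('top','t8')
cv2.imwrite('pics/c8.png',np.hstack([cv2.resize(s[130:270,200:350,::-1],(411,384)),cv2.resize(p[130:240,160:280,::-1],(389,384))]))
W=cloud('top','t8'); z=W[...,2]
for n,m in [('goat',(z>.175)&(z<.23)&(abs(W[...,1]-.135)<.03)&(abs(W[...,0]-.58)<.1))]:
    q=W[m]; print(n,len(q),np.round(q.mean(0),4),np.round(q.min(0),4),np.round(q.max(0),4), cv2.minAreaRect(q[:,:2].astype(np.float32)*1000))
E
```

```text
(array([-0.08,  0.68, -0.63]), array([ 0.5952, -0.076 ,  0.2393]), array([0.9, 0.5, 0.3]), 11.45, 0.08563005926797285, array([-0.13,  0.43,  0.37,  1.51,  0.  , -0.21]))
goat 435 [0.5906 0.1366 0.1908] [0.5265 0.123  0.1765] [0.6513 0.15   0.2172] ((588.6690673828125, 136.78732299804688), (124.68087005615234, 22.100664138793945), 3.6633267402648926)
```

View pics/c8.png

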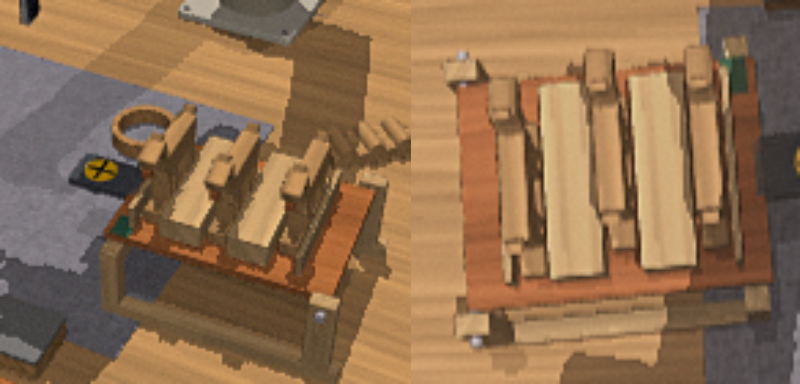

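>>> {"method": "move_arm", "body": {
  "series": [
    [[0.2, -4.5, 0, 0, 0.6, -0.5, 1], [0.2, -4.5, -2, 0, 0, 0, 1], [0.2, -4.5, -2, 0, 0, 0, 1], [0.2, -4.0, -2, 0, 0, 0, 1], [0, 0, 0, 0, 0, 0, 1]]
  ]
}}

```text
clock: 12.05
eef_pos: [0.604, -0.259, 0.1796]
tool_rot: [-0.031, 1.0, -0.0, 0.003]
ft_force: [-0.6, 0.5, -0.4]
grip_width: 0.0852
```

```bash
python3 - <<'E'
from h import *
print(corr(93.75)); snap('wrist','w9')
W=cloud('wrist','w9');z=W[...,2]; p=np.load('pics/w9.npz')['p'].astype(int)
red=(p[...,0]>90)&(p[...,1]<60)&(p[...,2]<60)&(abs(W[...,1]+.25)<.04)
for n,m in [('sadd',(z>.066)&(z<.076)&(abs(W[...,0]-.537)<.022)&(abs(W[...,1]+.255)<.03)),('base',(z>.006)&(z<.018)&(abs(W[...,1]+.255)<.05)&(W[...,0]>.49)&(W[...,0]<.8)),('red',red&(z>.07)&(z<.082)&(W[...,0]>.575))]:
    q=W[m]; print(n,len(q),np.round(q.mean(0),4),np.round(q.min(0),4),np.round(q.max(0),4), cv2.minAreaRect(q[:,:2].astype(np.float32)*1000))
E
```

```text
(array([0.02, 0.31, 0.25]), array([ 0.604 , -0.259 ,  0.1796]), array([-0.6,  0.5, -0.4]), 12.05, 0.08522238149702208, array([-0.41,  0.57,  0.45,  1.44,  0.  , -0.47]))
sadd 1547 [ 0.5378 -0.2572  0.071 ] [ 0.5193 -0.276   0.0682] [ 0.5565 -0.2385  0.0739] ((537.9512939453125, -257.2557373046875), (37.09190368652344, 37.484317779541016), 3.7677626609802246)
base 7087 [ 0.6219 -0.2531  0.0116] [ 0.5071 -0.2935  0.0074] [ 0.7586 -0.209   0.0179] ((632.9855346679688, -251.4434051513672), (248.42662048339844, 70.079833984375), 3.5564236640930176)
red 2080 [ 0.6086 -0.2522  0.075 ] [ 0.5821 -0.2709  0.07  ] [ 0.6597 -0.2306  0.0776] ((621.589111328125, -251.2220001220703), (77.97825622558594, 37.809608459472656), 2.744148015975952)
```

View pics/w9.png

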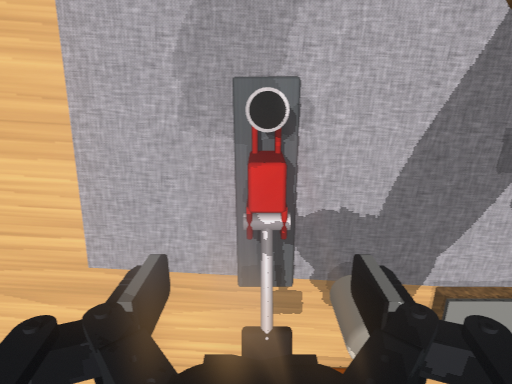

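>>> {"method": "move_arm", "body": {
  "series": [
    [[0.4, 0.6, -3.5, 0, 0.3, 0.2, 1], [0, 0, -4, 0, 0, 0, 1], [0, 0, -4, 0, 0, 0, 1], [0, 0, -3, 0, 0, 0, 1], [0, 0, 0, 0, 0, 0, 1]]
  ]
}}

```text
clock: 12.6
eef_pos: [0.614, -0.2446, 0.0408]
tool_rot: [-0.036, 0.999, -0.001, 0.008]
ft_force: [-1.5, -0.1, 0.4]
grip_width: 0.0854
```

```bash
python3 - <<'E'
from h import *
print(corr(93.6))
E
```

```text
(array([ 0.1 ,  0.89, -0.55]), array([ 0.614 , -0.2446,  0.0408]), array([-1.5, -0.1,  0.4]), 12.6, 0.08539942618513663, array([-0.38,  0.64,  0.21,  1.12,  0.  , -0.45]))
```

>>> {"method": "move_arm", "body": {
  "series": [
    [[-0.6, -0.85, 0, 0.1, 0.9, -0.5, 1], [0, 0, -2, 0, 0, 0, 1], [0, 0, -1.5, 0, 0, 0, 1], [0, 0, 0, 0, 0, 0, 1], [0, 0, 0, 0, 0, 0, 1]]
  ]
}}

```text
clock: 13.1
eef_pos: [0.6147, -0.2538, 0.0164]
tool_rot: [-0.033, 0.999, -0.003, 0.006]
ft_force: [-0.4, 0.8, 0.0]
grip_width: 0.0854
```

```bash
python3 - <<'E'
from h import *
print(corr(93.6))
E
```

```text
(array([ 0.32,  0.68, -0.21]), array([ 0.6147, -0.2538,  0.0164]), array([-0.4,  0.8,  0. ]), 13.1, 0.0854252872018923, array([-0.39,  0.67,  0.2 ,  1.08, -0.  , -0.46]))
```

>>> {"method": "move_arm", "body": {
  "series": [
    [[-0.6, 0.1, -0.8, 0.3, 0.7, -0.2, 1], [0, 0, -0.8, 0, 0, 0, 1], [0, 0, 0, 0, 0, 0, 1], [0, 0, 0, 0, 0, 0, 1], [0, 0, 0, 0, 0, 0, 1]]
  ]
}}

```text
clock: 13.6
eef_pos: [0.6098, -0.2538, 0.0025]
tool_rot: [-0.031, 1.0, -0.001, 0.001]
ft_force: [0.2, 0.3, -0.7]
grip_width: 0.0852
```

```bash
python3 - <<'E'
from h import *
print(corr(93.6))
E
```

```text
(array([0.1 , 0.16, 0.04]), array([ 0.6098, -0.2538,  0.0025]), array([ 0.2,  0.3, -0.7]), 13.6, 0.08523726923931722, array([-0.39,  0.69,  0.18,  1.06, -0.  , -0.46]))
```

>>> {"method": "move_arm", "body": {
  "series": [
    [[-0.2, 0, -0.5, 0, 0, 0, 1], [0, 0, 0, 0, 0, 0, 0], [0, 0, 0, 0, 0, 0, 0], [0, 0, 0, 0, 0, 0, 0], [0, 0, 0, 0, 0, 0, 0]]
  ]
}}

```text
clock: 14.1
eef_pos: [0.6079, -0.2529, -0.0025]
tool_rot: [-0.031, 1.0, -0.0, 0.002]
ft_force: [-1.4, 4.1, 5.0]
grip_width: 0.0353
```

>>> {"method": "move_arm", "body": {
  "series": [
    [[0, 0, 0, 0, 0, 0, 0], [0, 0, 0.5, 0, 0, 0, 0], [0, 0, 1, 0, 0, 0, 0], [0, 0, 1.5, 0, 0, 0, 0], [0, 0, 0, 0, 0, 0, 0]]
  ]
}}

```text
clock: 14.6
eef_pos: [0.6022, -0.2514, 0.0228]
tool_rot: [-0.031, 0.999, 0.002, -0.005]
ft_force: [1.1, -0.9, -7.3]
grip_width: 0.0355
```

```bash
python3 - <<'E'
from h import *
print(corr(93.6)); s,_=snap('scene','s10'); snap('wrist','w10')
cv2.imwrite('pics/c10.png',np.hstack([cv2.resize(s[100:240,90:240,::-1],(411,384)),cv2.resize(cv2.imread('pics/w10.png'),(389,384))]))
E
```

```text
(array([-0.19, -0.58,  0.03]), array([ 0.6022, -0.2514,  0.0228]), array([ 1.1, -0.9, -7.3]), 14.6, 0.03550152812454509, array([-0.4 ,  0.66,  0.2 ,  1.12, -0.  , -0.46]))
```

View pics/c10.png

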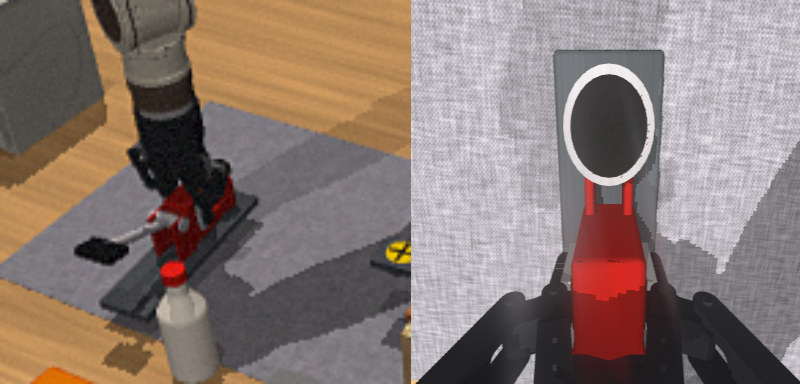

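>>> {"method": "move_arm", "body": {
  "series": [
    [[0, 0, 0.5, 0, 0, -8.2, 0], [0, 0, 0, 0, 0, -8.2, 0], [0, 0, 0, 0, 0, -8.2, 0], [0, 0, 0, 0, 0, -8.2, 0], [0, 0, 0, 0, 0, -8.2, 0]]
  ]
}}

```text
clock: 15.2
eef_pos: [0.5959, -0.2487, 0.0187]
tool_rot: [0.334, 0.943, 0.007, -0.011]
ft_force: [-0.1, -0.1, -8.0]
grip_width: 0.0357
```

>>> {"method": "move_arm", "body": {
  "series": [
    [[0, 2, 0, 0, 0, -8.2, 0], [0, 2, 0, 0, 0, -8.2, 0], [0, 2, 0, 0, 0, -8.2, 0], [0, 2, 0, 0, 0, -8.2, 0], [0, 2, 0, 0, 0, -8, 0]]
  ]
}}

```text
clock: 15.7
eef_pos: [0.5911, -0.1485, 0.012]
tool_rot: [0.654, 0.756, 0.009, -0.012]
ft_force: [-0.4, 0.7, -7.7]
grip_width: 0.0354
```

```bash
python3 - <<'E'
from h import *
print(corr(3.6)); s,_=snap('scene','s11')
cv2.imwrite('pics/c11.png',np.hstack([cv2.resize(s[100:260,90:290,::-1],(480,384))]))
E
```

```text
(array([-1.74, -0.31, -4.65]), array([ 0.5911, -0.1485,  0.012 ]), array([-0.4,  0.7, -7.7]), 15.7, 0.03536852300788317, array([-0.26,  0.6 ,  0.05,  1.03,  0.03,  1.17]))
```

View pics/c11.png

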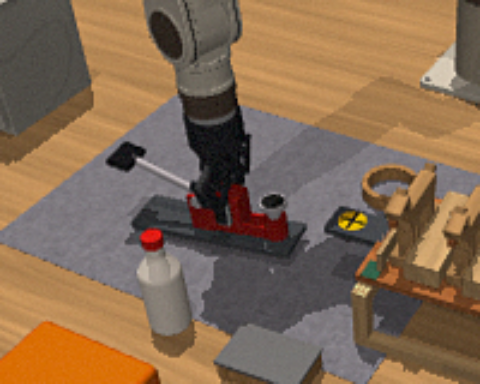

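>>> {"method": "move_arm", "body": {
  "series": [
    [[0, 2, 0.3, -1.7, -0.3, -4.5, 0], [0.1, 2.2, 0, 0, 0, 0, 0], [0.1, 2.2, 0, 0, 0, 0, 0], [0, 0, 0, 0, 0, 0, 0], [0, 0, 0, 0, 0, 0, 0]]
  ]
}}

```text
clock: 16.25
eef_pos: [0.5885, -0.0759, 0.01]
tool_rot: [0.684, 0.73, -0.001, -0.005]
ft_force: [-0.1, 0.1, -8.6]
grip_width: 0.0355
```

```bash
cat > jk.py <<'E'
from h import *
import sys
n=sys.argv[1]
print(corr(3.6)); p,_=snap('top','t'+n); snap('wrist','w'+n); s,_=snap('scene','s'+n)
cv2.imwrite('pics/c'+n+'.png',np.vstack([np.hstack([cv2.resize(p[130:250,260:390,::-1],(400,300)),cv2.resize(cv2.imread('pics/w'+n+'.png'),(400,300))]),np.hstack([cv2.resize(s[130:250,120:280,::-1],(400,300)),np.zeros((300,400,3),np.uint8)])]))
def rep(n,W,m):
    q=W[m]; q=q[~np.isnan(q[:,0])]
    if len(q)>5: print(n,len(q),'mean',np.round(q.mean(0),4),'min',np.round(q.min(0),4),'max',np.round(q.max(0),4),[np.round(t,1) for t in cv2.minAreaRect(q[:,:2].astype(np.float32)*1000)])
for c in ['wrist','top']:
    W=cloud(c,c[0]+n); p=np.load('pics/'+c[0]+n+'.npz')['p'].astype(int); z=W[...,2];X=W[...,0];Y=W[...,1]
    ye=(p[...,0]>130)&(p[...,1]>110)&(p[...,2]<90)
    rep(c+' disc',W,ye&(abs(X-.585)<.04)&(abs(Y-.047)<.04)&(z>.09)&(z<.16))
    rep(c+' tongue',W,(abs(X-.585)<.05)&(Y<.07)&(Y>.005)&(z>.098)&(z<.112))
    rep(c+' saddle',W,(abs(X-.585)<.05)&(Y<.03)&(Y>-.08)&(z>.071)&(z<.096))
    rep(c+' base',W,(abs(X-.59)<.06)&(Y<.1)&(Y>-.25)&(z>.012)&(z<.035))
    rep(c+' pad',W,(abs(X-.6)<.06)&(Y<-.12)&(Y>-.29)&(z>.09)&(z<.15))
E
python3 jk.py 12
```

```text
(array([-0.36, -0.52, -0.13]), array([ 0.5885, -0.0759,  0.01  ]), array([-0.1,  0.1, -8.6]), 16.25, 0.035502393779130066, array([-0.13,  0.57, -0.01,  1.  ,  0.01,  1.37]))
wrist tongue 7783 mean [0.5874 0.0196 0.1033] min [0.5622 0.0149 0.098 ] max [0.6126 0.0249 0.1061] [array([587.5,  19.9]), array([50.4,  7.5]), np.float64(3.6)]
wrist saddle 23790 mean [ 0.5856 -0.0355  0.0857] min [ 0.5366 -0.08    0.071 ] max [0.635  0.0181 0.096 ] [array([585.7, -31. ]), array([98.4, 98.1]), np.float64(0.1)]
wrist base 11319 mean [ 0.5839 -0.0228  0.0248] min [ 0.5462 -0.1517  0.0203] max [0.6229 0.0248 0.0349] [array([586.5, -63.6]), array([ 70.4, 173. ]), np.float64(3.8)]
top disc 85 mean [0.5855 0.0471 0.1055] min [0.5685 0.0306 0.1019] max [0.6018 0.0633 0.1098] [array([585.1,  46.9]), array([32.5, 33.4]), np.float64(88.4)]
top tongue 359 mean [0.5842 0.0437 0.1049] min [0.558  0.017  0.0981] max [0.611  0.0694 0.1102] [array([585.1,  44.1]), array([50.2, 54.8]), np.float64(4.5)]
top saddle 213 mean [ 0.5802 -0.0202  0.0856] min [ 0.5455 -0.0768  0.0725] max [0.6023 0.0285 0.0959] [array([577.6, -27.2]), array([104.3,  50.5]), np.float64(80.3)]
top base 400 mean [ 0.5727 -0.0252  0.0256] min [ 0.5455 -0.0762  0.0135] max [0.6204 0.0219 0.0346] [array([583.2, -25.4]), array([70. , 97.5]), np.float64(3.8)]
```

View pics/c12.png

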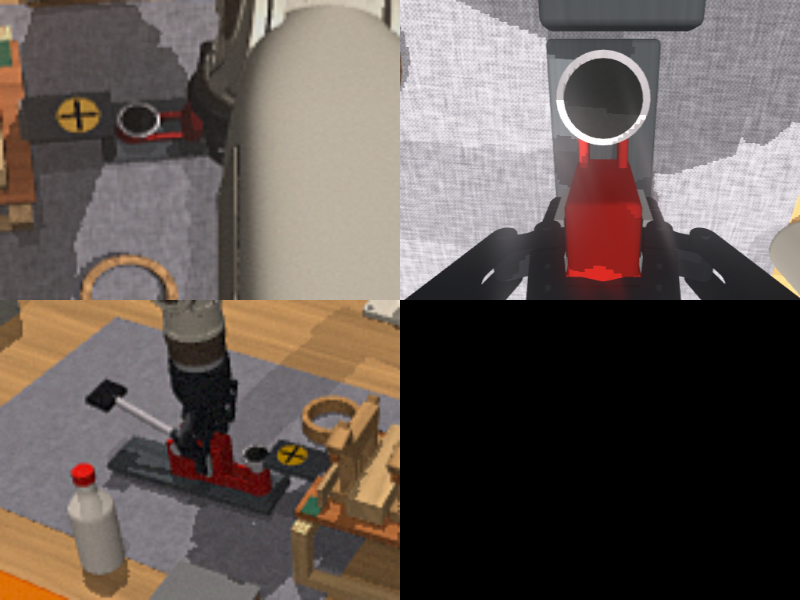

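```bash
cat > sd.py <<'E'
from h import *
import sys
n=sys.argv[1]; zs=float(sys.argv[2]); cx,cy=float(sys.argv[3]),float(sys.argv[4])
for c in ['wrist','top']:
    W=cloud(c,c[0]+n); m=(np.hypot(W[...,0]-cx,W[...,1]-cy)<.026)&(abs(W[...,2]-zs)<.006); q=W[m]
    (a,b),r=cv2.minEnclosingCircle(q[:,:2].astype(np.float32)*1000); print(c,len(q),q.mean(0).round(4),'circ',round(a,1),round(b,1),round(r,1),'z med',np.median(q[:,2]).round(4))
E
python3 sd.py 12 .084 .583 -.006
```

```text
wrist 11484 [ 0.5835 -0.0068  0.0843] circ 583.6 -7.7 19.2 z med 0.0843
top 155 [ 0.5825 -0.0071  0.0854] circ 583.1 -7.4 19.3 z med 0.0854
```

>>> {"method": "move_arm", "body": {
  "series": [
    [[0, 0, -0.7, -0.3, -0.5, 0, 0], [0, 0, 0, 0, 0, 0, 0], [0.1, 1.0, 0, 0, 0, 0, 0], [0.1, 1.0, 0, 0, 0, 0, 0], [0, 0, 0, 0, 0, 0, 0]]
  ]
}}

```text
clock: 16.9
eef_pos: [0.5915, -0.0585, 0.0036]
tool_rot: [0.686, 0.727, 0.001, 0.0]
ft_force: [-0.0, 0.4, -7.9]
grip_width: 0.0353
```

```bash
python3 jk.py 13; python3 sd.py 13 .077 .585 .013
```

```text
(array([-0.08,  0.08,  0.27]), array([ 0.5915, -0.0585,  0.0036]), array([-0. ,  0.4, -7.9]), 16.9, 0.035342965799803866, array([-0.1 ,  0.57, -0.03,  0.97,  0.  ,  1.41]))
wrist disc 5588 mean [0.5866 0.034  0.1047] min [0.5695 0.0278 0.102 ] max [0.6034 0.0395 0.1075] [array([586.7,  33.2]), array([34. , 10.6]), np.float64(3.2)]
wrist tongue 24234 mean [0.5869 0.028  0.1039] min [0.5611 0.015  0.1002] max [0.6125 0.0403 0.1079] [array([586.9,  27.6]), array([50.4, 22.7]), np.float64(3.3)]
wrist saddle 27032 mean [ 0.5877 -0.0367  0.0827] min [ 0.5364 -0.0799  0.071 ] max [0.635  0.0162 0.096 ] [array([585.7, -31.8]), array([96.1, 98.6]), np.float64(90.0)]
wrist base 6999 mean [ 0.5888 -0.0311  0.0186] min [ 0.5514 -0.1353  0.0137] max [0.6257 0.0144 0.035 ] [array([590.5, -60.5]), array([ 70.5, 146.3]), np.float64(3.4)]
top disc 89 mean [0.5852 0.0472 0.1058] min [0.5678 0.0307 0.1012] max [0.6017 0.0634 0.1098] [array([584.8,  47. ]), array([32.7, 33.9]), np.float64(90.0)]
top tongue 360 mean [0.584  0.0437 0.1051] min [0.5586 0.0169 0.0988] max [0.6101 0.0694 0.1098] [array([584.5,  43.3]), array([51.1, 53. ]), np.float64(0.9)]
top saddle 144 mean [ 0.5801 -0.0106  0.0805] min [ 0.5406 -0.056   0.0734] max [0.6043 0.0257 0.0946] [array([574., -19.]), array([81.7, 47.7]), np.float64(74.2)]
top base 374 mean [ 0.5749 -0.0109  0.0195] min [ 0.5493 -0.057   0.0121] max [0.6232 0.039  0.0349] [array([586.5,  -7.3]), array([70.2, 96. ]), np.float64(3.8)]
top pad 8 mean [ 0.6187 -0.2256  0.1175] min [ 0.6119 -0.2285  0.1142] max [ 0.6238 -0.2231  0.1207] [array([ 618. , -226.1]), array([12.2,  5.2]), np.float64(4.1)]
wrist 7620 [0.5866 0.0049 0.0776] circ 586.3 9.2 19.2 z med 0.0776
top 97 [0.5855 0.0048 0.0783] circ 585.7 10.3 18.9 z med 0.0783
```

>>> {"method": "move_arm", "body": {
  "series": [
    [[0, 1.2, -0.2, 0, 0, 0.2, 0], [0, 1.2, 0, 0, 0, 0, 0], [-0.1, 1.2, 0, 0, 0, 0, 0], [0, 0, 0, 0, 0, 0, 0], [0, 0, 0, 0, 0, 0, 0]]
  ]
}}

```text
clock: 17.55
eef_pos: [0.5902, -0.0203, 0.0017]
tool_rot: [0.685, 0.729, 0.001, 0.0]
ft_force: [0.8, -0.4, -8.9]
grip_width: 0.0354
```

```bash
python3 jk.py 14
```

```text
(array([-0.02,  0.09,  0.07]), array([ 0.5902, -0.0203,  0.0017]), array([ 0.8, -0.4, -8.9]), 17.55, 0.03544266178059989, array([-0.03,  0.57, -0.04,  0.96,  0.  ,  1.47]))
wrist disc 17135 mean [0.5858 0.0483 0.1047] min [0.5665 0.0278 0.1019] max [0.6053 0.0661 0.1072] [array([586.1,  46.9]), array([38.4, 38.4]), np.float64(83.8)]
wrist tongue 46656 mean [0.5854 0.0467 0.1042] min [0.5589 0.0155 0.1003] max [0.6124 0.07   0.1079] [array([585.8,  44. ]), array([51.1, 54.7]), np.float64(3.1)]
wrist saddle 19150 mean [ 0.5868 -0.0154  0.084 ] min [ 0.5352 -0.0439  0.071 ] max [0.635  0.0039 0.096 ] [array([585.8, -19.8]), array([100.,  46.]), np.float64(3.9)]
wrist base 113 mean [ 0.5933 -0.0859  0.0156] min [ 0.5619 -0.0964  0.014 ] max [ 0.6241 -0.078   0.0168] [array([593.2, -87. ]), array([62. , 14.6]), np.float64(3.9)]
top disc 88 mean [0.5852 0.047  0.1054] min [0.5687 0.0306 0.1017] max [0.6022 0.0635 0.1091] [array([585.2,  47. ]), array([32.5, 33.6]), np.float64(87.9)]
top tongue 362 mean [0.5841 0.0438 0.1048] min [0.5585 0.017  0.098 ] max [0.6108 0.0694 0.1095] [array([585.1,  43.7]), array([51.1, 53.6]), np.float64(2.4)]
top saddle 16 mean [5.736e-01 3.000e-04 7.930e-02] min [ 0.5615 -0.006   0.0717] max [0.5811 0.0285 0.096 ] [array([572. ,  12.4]), array([12.6, 36.4]), np.float64(14.0)]
top base 274 mean [0.5655 0.0316 0.0181] min [ 0.5478 -0.0108  0.0123] max [0.6213 0.0771 0.0349] [array([574.2,  37.2]), array([69. , 87.5]), np.float64(19.5)]
top pad 106 mean [ 0.6015 -0.1825  0.1155] min [ 0.5741 -0.1914  0.1101] max [ 0.6236 -0.1677  0.1196] [array([ 599.7, -184.9]), array([50.9, 18.3]), np.float64(19.8)]
```

View pics/c14.png

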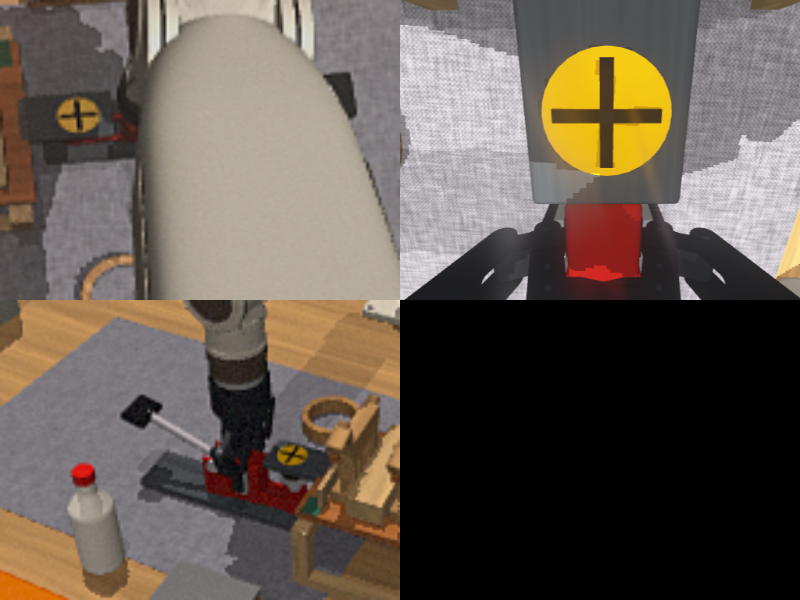

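>>> {"method": "move_arm", "body": {
  "series": [
    [[0.05, -0.15, 0, 0, 0, 0, 0], [0, 0, 0, 0, 0, 0, 0], [0, 0, -0.2, 0, 0, 0, 0], [0, 0, -0.2, 0, 0, 0, 0], [0, 0, 0, 0, 0, 0, 0]]
  ]
}}

```text
clock: 18.2
eef_pos: [0.5913, -0.0242, -0.0022]
tool_rot: [0.686, 0.727, 0.001, 0.001]
ft_force: [0.2, 2.2, -6.4]
grip_width: 0.0354
```

```bash
python3 -c "
from h import *
print(corr(3.6))"
```

```text
(array([-0.  ,  0.15,  0.27]), array([ 0.5913, -0.0242, -0.0022]), array([ 0.2,  2.2, -6.4]), 18.2, 0.035354521409169185, array([-0.04,  0.57, -0.05,  0.95,  0.  ,  1.47]))
```

>>> {"method": "move_arm", "body": {
  "series": [
    [[-0.05, 0.15, 0.2, 0, 0, 0.2, 0], [0, 0, 0, 0, 0, 0, 0], [0, 0, 0, 0, 0, 0, 0], [0, 0, 0, 0, 0, 0, 0], [0, 0, 0, 0, 0, 0, 0]]
  ]
}}

```text
clock: 18.7
eef_pos: [0.5904, -0.0226, -0.0003]
tool_rot: [0.685, 0.729, 0.001, 0.001]
ft_force: [0.5, -0.2, -8.7]
grip_width: 0.0356
```

```bash
python3 -c "
from h import *
print(corr(3.6))"
```

```text
(array([-0.  ,  0.11,  0.06]), array([ 5.904e-01, -2.260e-02, -3.000e-04]), array([ 0.5, -0.2, -8.7]), 18.7, 0.03559226741119381, array([-0.04,  0.57, -0.05,  0.95,  0.  ,  1.47]))
```

>>> {"method": "move_arm", "body": {
  "series": [
    [[0, 0, -0.2, 0, 0, 0, 0], [0, 0, -0.1, 0, 0, 0, 0], [0, 0, 0, 0, 0, 0, 0.5], [0, 0, 0, 0, 0, 0, 0.8], [0, 0, 0, 0, 0, 0, 0.8]]
  ]
}}

```text
clock: 19.2
eef_pos: [0.595, -0.023, 0.0012]
tool_rot: [0.685, 0.729, 0.004, 0.005]
ft_force: [0.6, 0.6, 0.1]
grip_width: 0.068
```

>>> {"method": "move_arm", "body": {
  "series": [
    [[0, 0, 2, 0, 0, 0, 0.8], [0, 0, 4, 0, 0, 0, 0.8], [0, 0, 4, 0, 0, 0, 0.8], [0, 0, 3, 0, 0, 0, 0.8], [0, -3, 2, 0, 0, 0, 0.8]]
  ]
}}

```text
clock: 19.7
eef_pos: [0.5939, -0.0508, 0.1557]
tool_rot: [0.683, 0.73, 0.004, 0.004]
ft_force: [1.5, -0.4, -0.1]
grip_width: 0.0682
```

>>> {"method": "move_arm", "body": {
  "series": [
    [[0.2, -4.5, 0, 0, 0, 0, 0], [0.2, -4.5, 0, 0, 0, 0, 0], [0.1, -3, 0, 0, 0, 0, 0], [0, 0, 0, 0, 0, 0, 0], [0, 0, 0, 0, 0, 0, 0]]
  ]
}}

```text
clock: 20.2
eef_pos: [0.6052, -0.1788, 0.1669]
tool_rot: [0.684, 0.73, 0.009, 0.014]
ft_force: [0.2, 0.0, 0.2]
grip_width: 0.0002
```

```bash
python3 jk.py 15;python3 -c "
from h import *
print(corr(3.6))
for t in ['saddle_top','handle_pad','jack_grip']:
  for c in ['top','scene','wrist']: print(t,c,[(np.round(r['at'],3),round(r['confidence'],2)) for r in bot.find_in(c,t)][:3])"
```

```text
(array([ 0.36,  1.91, -0.14]), array([ 0.6052, -0.1788,  0.1669]), array([0.2, 0. , 0.2]), 20.2, 0.00020886879466506, array([-0.29,  0.49,  0.28,  1.33,  0.  ,  1.22]))
wrist saddle 1438 mean [ 0.5912 -0.0496  0.0742] min [ 0.5689 -0.0799  0.071 ] max [ 0.6147 -0.0341  0.0776] [array([591.5, -57.7]), array([45.5, 44.7]), np.float64(4.2)]
wrist base 2251 mean [ 0.5942 -0.1059  0.0127] min [ 0.5556 -0.1731  0.012 ] max [ 0.6314 -0.0186  0.0349] [array([593.8, -96.2]), array([ 67.9, 151.6]), np.float64(3.7)]
wrist pad 3628 mean [ 0.5983 -0.168   0.1067] min [ 0.5736 -0.1945  0.0901] max [ 0.6243 -0.1203  0.1144] [array([ 598.2, -157.1]), array([49.8, 73.6]), np.float64(2.3)]
top disc 100 mean [0.5857 0.0478 0.1052] min [0.5685 0.0305 0.1012] max [0.6043 0.066  0.1105] [array([586.5,  48.3]), array([35.2, 35.4]), np.float64(87.8)]
top tongue 359 mean [0.5843 0.0436 0.1047] min [0.5586 0.017  0.0988] max [0.6108 0.0694 0.1105] [array([585.2,  43.7]), array([50.6, 53.9]), np.float64(3.0)]
top saddle 285 mean [ 0.5888 -0.0312  0.0755] min [ 0.5614 -0.0792  0.071 ] max [0.612  0.0258 0.0958]
[... 312 characters left out ...]
247 -0.12    0.1178] [array([ 598.3, -156.7]), array([50.8, 73.7]), np.float64(2.0)]
(array([ 0.35,  1.84, -0.29]), array([ 0.6051, -0.1771,  0.1665]), array([ 1.1, -0.5,  0.1]), 20.35, 0.0001975396181607359, array([-0.29,  0.49,  0.28,  1.33,  0.  ,  1.22]))
saddle_top top []
saddle_top scene [(array([0.597, 0.058, 0.067]), 0.55)]
saddle_top wrist []
handle_pad top [(array([ 0.593, -0.162,  0.107]), 0.93)]
handle_pad scene [(array([ 0.601, -0.158,  0.101]), 0.57)]
handle_pad wrist [(array([ 0.596, -0.164,  0.107]), 0.97)]
jack_grip top [(array([ 0.584, -0.08 ,  0.014]), 0.91)]
jack_grip scene [(array([ 0.608, -0.052,  0.038]), 0.73)]
jack_grip wrist [(array([ 0.597, -0.104,  0.066]), 0.65)]
```

View pics/c15.png

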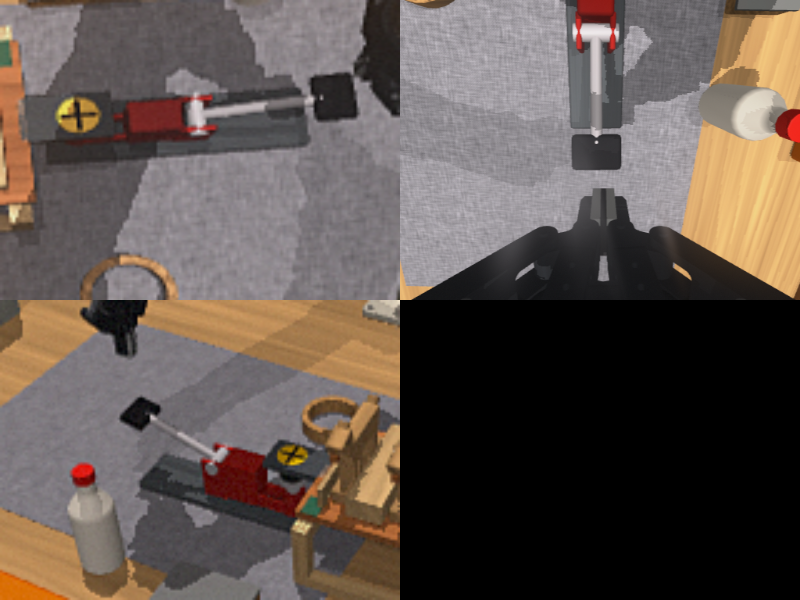

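Placed: the base fit puts the saddle at about (0.584, 0.047), against a lift point at about (0.5855, 0.047). The handle pad is centred at about (0.599, −0.176) with its top at 0.110. Now I'll move the shut fingers over the pad.

>>> {"method": "move_arm", "body": {
  "series": [
    [[-0.5, 0, -2, 0.3, 1.8, -0.2, 0], [0, 0, -2.5, 0, 0, 0, 0], [0, 0, -2.5, 0, 0, 0, 0], [0, 0, 0, 0, 0, 0, 0], [0, 0, 0, 0, 0, 0, 0]]
  ]
}}

```text
clock: 21.3
eef_pos: [0.598, -0.1773, 0.0902]
tool_rot: [0.684, 0.729, -0.002, -0.003]
ft_force: [-0.8, -0.2, 0.5]
grip_width: -0.0004
```

```bash
python3 -c "
from h import *
print(corr(3.6)); s,_=snap('scene','s16'); snap('wrist','w16')
cv2.imwrite('pics/c16.png',np.hstack([cv2.resize(s[100:240,120:270,::-1],(411,384)),cv2.resize(cv2.imread('pics/w16.png'),(389,384))]))"
```

```text
(array([-0.02, -0.42, -0.02]), array([ 0.598 , -0.1773,  0.0902]), array([-0.8, -0.2,  0.5]), 21.3, -0.00038119462529890945, array([-0.29,  0.55,  0.18,  1.21, -0.  ,  1.22]))
```

View pics/c16.png

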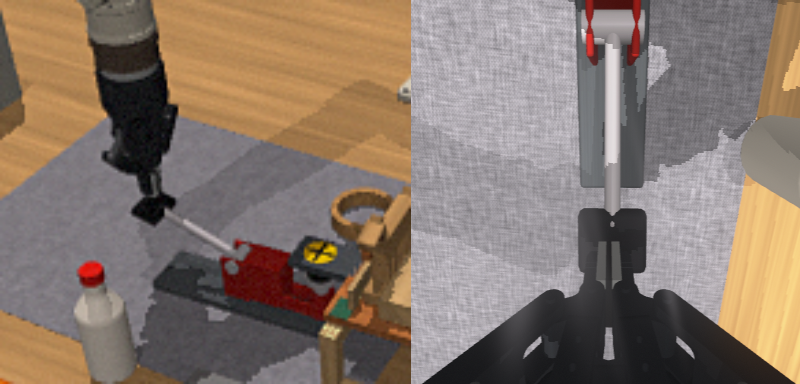

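>>> {"method": "move_arm", "body": {
  "series": [
    [[0, 0, -1, 0, -0.4, 0, 0], [0, 0, -1, 0, 0, 0, 0], [0, -0.2, -1, 0, 0, 0, 0], [0, -0.2, -1, 0, 0, 0, 0], [0, -0.1, -1, 0, 0, 0, 0]]
  ]
}}

```text
clock: 21.9
eef_pos: [0.6023, -0.1852, 0.0463]
tool_rot: [0.685, 0.729, 0.002, 0.006]
ft_force: [-3.0, -0.3, 6.8]
grip_width: 0.0003
```

```bash
python3 -c "
from h import *
print(corr(3.6))"
```

```text
(array([0.32, 0.65, 0.01]), array([ 0.6023, -0.1852,  0.0463]), array([-3. , -0.3,  6.8]), 21.9, 0.0003015608133550238, array([-0.3 ,  0.58,  0.12,  1.09, -0.  ,  1.21]))
```

>>> {"method": "move_arm", "body": {
  "series": [
    [[-0.2, 0, -1, 0.2, 0.5, 0, 0], [0, 0, -1, 0, 0, 0, 0], [0, 0, -1, 0, 0, 0, 0], [0, 0, -0.8, 0, 0, 0, 0], [0, 0, -0.5, 0, 0, 0, 0]]
  ]
}}

```text
clock: 22.4
eef_pos: [0.6031, -0.1859, 0.0156]
tool_rot: [0.685, 0.729, 0.004, 0.005]
ft_force: [-15.3, 2.3, 37.0]
grip_width: -0.0
```

```bash
python3 -c "
from h import *
print(corr(3.6)); s,_=snap('scene','s17'); p,_=snap('top','t17')
cv2.imwrite('pics/c17.png',np.hstack([cv2.resize(s[100:240,120:270,::-1],(411,384)),cv2.resize(p[130:240,160:390,::-1],(389,384))]))
W=cloud('top','t17'); m=(abs(W[...,0]-.584)<.03)&(W[...,1]>.01)&(W[...,1]<.07)&(W[...,2]>.09);print(W[m].mean(0))"
```

```text
(array([0.1 , 0.77, 0.02]), array([ 0.6031, -0.1859,  0.0156]), array([-15.3,   2.3,  37. ]), 22.4, -4.951514734062404e-05, array([-0.3 ,  0.61,  0.08,  1.03,  0.  ,  1.21]))
[0.58356839 0.04471712 0.13824506]
```

View pics/c17.png

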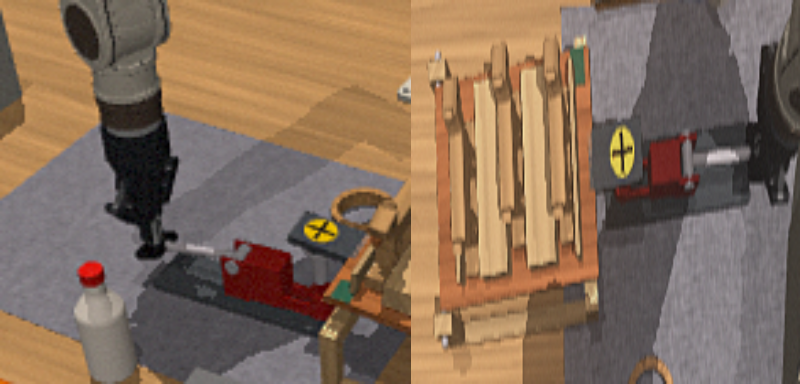

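Full stroke: the contact force rose to 37 N at the stop and the tongue rose from 0.105 to 0.138. Next I let the handle come all the way up.

>>> {"method": "move_arm", "body": {
  "series": [
    [[0, 0, 1, 0, 0, 0, 0], [0, 0.1, 1.5, 0, 0, 0, 0], [0, 0.2, 1.5, 0, 0, 0, 0], [0, 0.2, 1.5, 0, 0, 0, 0], [0, 0.3, 1.5, 0, 0, 0, 0]]
  ]
}}

```text
clock: 23.0
eef_pos: [0.6029, -0.1773, 0.0916]
tool_rot: [0.685, 0.729, 0.006, 0.006]
ft_force: [-0.1, 0.4, -0.1]
grip_width: -0.0001
```

>>> {"method": "move_arm", "body": {
  "series": [
    [[0, 0, 1.5, 0, 0.5, 0, 0], [0, 0, 1, 0, 0, 0, 0], [0, 0, 0, 0, 0, 0, 0], [0, 0, 0, 0, 0, 0, 0], [0, 0, 0, 0, 0, 0, 0]]
  ]
}}

```text
clock: 23.5
eef_pos: [0.6045, -0.1771, 0.1172]
tool_rot: [0.685, 0.729, 0.005, 0.004]
ft_force: [-0.3, 0.2, -0.4]
grip_width: -0.0004
```

```bash
python3 jk.py 18
```

```text
(array([-0.07,  0.69,  0.04]), array([ 0.6045, -0.1771,  0.1172]), array([-0.3,  0.2, -0.4]), 23.5, -0.0004148820737872934, array([-0.29,  0.53,  0.22,  1.25,  0.  ,  1.22]))
wrist saddle 1147 mean [ 0.5913 -0.0579  0.0729] min [ 0.569  -0.0799  0.071 ] max [ 0.6144 -0.0438  0.0772] [array([591.7, -62.4]), array([45.3, 35.5]), np.float64(2.8)]
wrist base 2796 mean [ 0.5944 -0.1082  0.0127] min [ 0.5567 -0.1737  0.012 ] max [ 0.6313 -0.0275  0.033 ] [array([ 594.2, -100.8]), array([ 68. , 142.8]), np.float64(3.4)]
wrist pad 5220 mean [ 0.5983 -0.1666  0.1063] min [ 0.5737 -0.1945  0.09  ] max [ 0.6249 -0.1202  0.1143] [array([ 597.9, -156.8]), array([50.3, 73.1]), np.float64(3.3)]
top disc 97 mean [0.5863 0.0476 0.1054] min [0.5677 0.0308 0.1018] max [0.605  0.066  0.1106] [array([586.5,  48.3]), array([35.3, 36.8]), np.float64(86.2)]
top tongue 359 mean [0.5842 0.0437 0.1048] min [0.5587 0.0169 0.0992] max [0.6106 0.0694 0.1106] [array([584.3,  42.9]), array([51.6, 52.6]), np.float64(88.5)]
top saddle 293 mean [ 0.5888 -0.0318  0.0756] min [ 0.5616 -0.0793  0.0711] max [0.6122 0.0285 0.0956] [array([587.8, -24.8]), array([ 44.6, 110.1]), np.float64(4.2)]
top base 659 mean [ 0.5806 -0.0641  0.0152] min [ 0.5486 -0.1727  0.012 ] max [0.6319 0.0742 0.0347] [array([589.8, -48.1]), array([ 69.4, 248.6]), np.float64(4.0)]
top pad 265 mean [ 0.5948 -0.1652  0.1066] min [ 0.5732 -0.1923  0.0903] max [ 0.6231 -0.1222  0.116 ] [array([ 589.7, -158.8]), array([54.6, 59.1]), np.float64(26.3)]
```

View pics/c18.png

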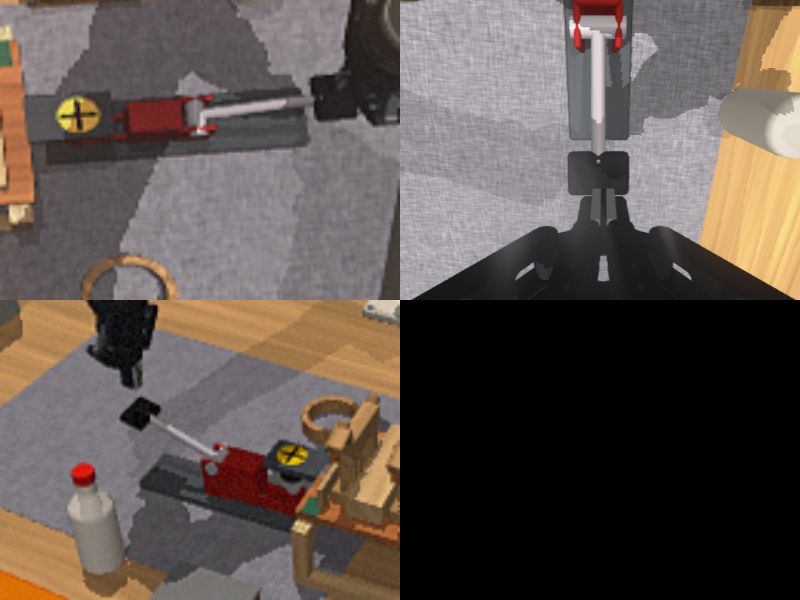

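The rack has settled (tongue back at 0.105), the handle is up and the jack hasn't moved. Now the second press.

>>> {"method": "move_arm", "body": {
  "series": [
    [[-0.6, 0, -1.5, 0, 0.7, 0, 0], [0, 0, -1.5, 0, 0, 0, 0], [0, 0, 0, 0, 0, 0, 0], [0, 0, 0, 0, 0, 0, 0], [0, 0, -0.5, 0, 0, 0, 0]]
  ]
}}

```text
clock: 24.15
eef_pos: [0.5959, -0.1769, 0.0778]
tool_rot: [0.685, 0.729, -0.001, -0.003]
ft_force: [0.8, -0.4, 1.5]
grip_width: 0.0002
```

>>> {"method": "move_arm", "body": {
  "series": [
    [[0, 0, -1, 0, 0, 0, 0], [0, -0.2, -1, 0, 0, 0, 0], [0, -0.2, -1, 0, 0, 0, 0], [0, -0.1, -1, 0, 0, 0, 0], [0, 0, -0.8, 0, 0, 0, 0]]
  ]
}}

```text
clock: 24.65
eef_pos: [0.5976, -0.1838, 0.031]
tool_rot: [0.685, 0.728, -0.0, 0.0]
ft_force: [-2.6, -0.2, 8.0]
grip_width: 0.0003
```

```bash
python3 -c "
from h import *
print(corr(3.6))"
```

```text
(array([0.06, 0.01, 0.08]), array([ 0.5976, -0.1838,  0.031 ]), array([-2.6, -0.2,  8. ]), 24.65, 0.0002562753135750989, array([-0.3 ,  0.6 ,  0.1 ,  1.07, -0.  ,  1.21]))
```

>>> {"method": "move_arm", "body": {
  "series": [
    [[0, 0, -0.8, 0, 0, 0, 0], [0, 0, -0.7, 0, 0, 0, 0], [0, 0, -0.5, 0, 0, 0, 0], [0, 0, -0.5, 0, 0, 0, 0], [0, 0, -0.4, 0, 0, 0, 0]]
  ]
}}

```text
clock: 25.15
eef_pos: [0.5982, -0.1834, 0.0178]
tool_rot: [0.685, 0.729, 0.003, 0.003]
ft_force: [-9.7, 1.5, 23.5]
grip_width: 0.0002
```

```bash
cat > fin.py <<'E'
from h import *
import sys
n=sys.argv[1]
print(corr(3.6)); s,_=snap('scene','s'+n); p,_=snap('top','t'+n)
cv2.imwrite('pics/c'+n+'.png',np.hstack([cv2.resize(s[100:260,120:350,::-1],(411,384)),cv2.resize(p[100:260,160:390,::-1],(389,384))]))
W=cloud('top','t'+n); m=(abs(W[...,0]-.584)<.03)&(W[...,1]>.01)&(W[...,1]<.07)&(W[...,2]>.09);print(W[m].mean(0)); print(corr(3.6)[1:4])
E
python3 fin.py 19
```

```text
(array([-0.02,  0.54,  0.05]), array([ 0.5982, -0.1834,  0.0178]), array([-9.7,  1.5, 23.5]), 25.15, 0.00019492753902470883, array([-0.3 ,  0.6 ,  0.07,  1.03,  0.  ,  1.21]))
[0.58361124 0.04474725 0.13754973]
(array([ 0.5982, -0.1833,  0.0175]), array([-10.6,   2.3,  26. ]), 25.25)
```

View pics/c19.png

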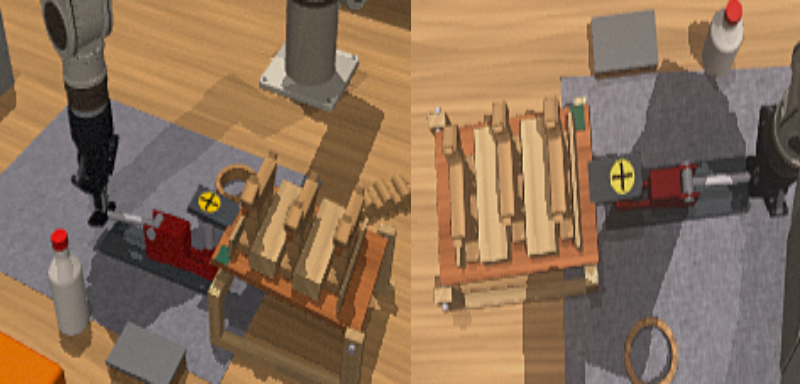

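>>> {"method": "move_arm", "body": {
  "series": [
    [[0, 0, -0.4, 0, 0, 0, 0], [0, 0, -0.4, 0, 0, 0, 0], [0, 0, -0.4, 0, 0, 0, 0], [0, 0, -0.4, 0, 0, 0, 0], [0, 0, -0.4, 0, 0, 0, 0]]
  ]
}}

```text
clock: 25.75
eef_pos: [0.5986, -0.1834, 0.0177]
tool_rot: [0.685, 0.729, 0.007, 0.008]
ft_force: [-8.5, 2.5, 24.4]
grip_width: -0.0002
```

```bash
python3 fin.py 20
```

```text
(array([0.02, 1.24, 0.04]), array([ 0.5986, -0.1834,  0.0177]), array([-8.5,  2.5, 24.4]), 25.75, -0.00019544126127868838, array([-0.3 ,  0.6 ,  0.06,  1.01,  0.01,  1.21]))
[0.58357102 0.04467236 0.13768968]
(array([ 0.5986, -0.1834,  0.0177]), array([-9. ,  2. , 23.8]), 25.85)
```

The handle is at its stop: commanding further down no longer moves it, and it holds at 24 N. I'll do a last check of the bystanders before handing in.

```bash
python3 - <<'E'
from h import *
A=np.load('pics/t0.npz');B=np.load('pics/t20.npz'); a=cloud('top','t0');b=cloud('top','t20')
for n,(u0,u1,v0,v1) in dict(glue=(333,360,95,135),sand=(262,308,102,133),tape=(283,320,230,266),muffs=(85,153,157,197),offcut=(188,230,265,310)).items():
    d=np.abs(A['p'][v0:v1,u0:u1].astype(int)-B['p'][v0:v1,u0:u1]).mean(); q=[w[v0:v1,u0:u1][w[v0:v1,u0:u1][...,2]>.015].mean(0).round(4) for w in (a,b)]
    print(n,round(d,1),q)
print(bot.find_in('scene','goat_b')[:3])
o=bot.get_obs();print(o['clock'],o['ft_force'])
bot.job_done()
E
```

```text
glue 7.1 [array([ 0.753 , -0.1245,  0.0947]), array([ 0.7529, -0.1246,  0.0946])]
sand 6.3 [array([0.7775, 0.0355, 0.0337]), array([0.7774, 0.0353, 0.0337])]
tape 19.2 [array([0.3941, 0.0039, 0.0252]), array([0.394, 0.004, 0.025])]
muffs 5.7 [array([0.603 , 0.5149, 0.0819]), array([0.603 , 0.5147, 0.0818])]
offcut 28.1 [array([0.2863, 0.279 , 0.0262]), array([0.2866, 0.2787, 0.0262])]
[{'at': [0.6177, 0.2292, 0.1908], 'confidence': 0.67}, {'at': [0.5983, 0.2967, 0.1909], 'confidence': 0.67}]
25.9 [-9.66476175  2.61605287 23.94108286]
the job is handed in; nothing more can be done
```

The job is done and handed in at 25.9 s, with the rack raised on the jack and the handle held fully down.

- **Goat:** it stands lengthwise in the empty slot. My last measurement before release put it within about 1 mm of centre across the slot and a few mm along it. The other two goats are still standing in their slots.
- **Jack:** the saddle is under the cross to within about 2 mm.
- **First stroke:** the tongue rose from 0.105 to 0.138 m and the handle hit its stop at 37 N. When I let the handle up, the rack settled back to 0.105 m and the jack stayed where it was.
- **Second stroke:** I hold the handle at its stop with about 24 N vertically and 10 N sideways. Commanding further down no longer moves it. The tongue is at 0.1375 m, about 0.7 mm below the first stroke's reading, which is within camera noise.
- **Bystanders:** the glue bottle, sanding block, tape, ear muffs and offcut are all within 0.5 mm of where they started.

**Disagreement:** the real fingertips sit about 40 mm short of the reported TCP. Because of this, my first grasp shut in the air above the goat without touching it. Both the wrist and scene depth images confirmed the offset, and I corrected for it from then on.

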